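Read the annealing kiln, then hold its sprung lid at the vent mark

TASK

Pick up the yellow thermometer from the blue mat and, with the kiln's lid still shut, hold it steady for about two seconds with its nose close to (about a hand's width from, not touching) and pointing straight at the orange disc on the kiln's front; then lay it gently back in the middle of the mat, screen up, and let go. Then take the kiln's sprung lid by its wooden handle, raise it until the black pointer meets the red clip on the white scale, and finish while holding it there by the handle, still. Never swing the lid wide open, and leave the red clip and the other things on the bench alone.

Things in the scene. Friction and masses are not known exactly. Their poses are not given: they have to be found in the camera images.
- kiln: small green bench kiln, fixed, brick-lined box 240 mm deep (its x) x 260 mm wide (its y), rim 130 mm above the table. Origin at the centre of its underside; own -x points out of its front (the side with the orange disc and the lid's handle; it faces roughly +y in the world, give or take 12 degrees), own +x towards the hinge. A white arc scale stands on its own +y side, reaching 12 mm out from the box (the red clip 18 mm) and up to 280 mm above the table
- target (a point): reading spot: centre of the orange disc (26 mm across, in a black ring 44 mm across) on the kiln's front, 75 mm above the table; axes as the kiln's
- kiln_hinge (a point): middle of the lid's hinge line, at the top of the kiln's back rim (120 mm behind the kiln's middle, 130 mm up); axes as the kiln's: the hinge line runs along y
- kiln_lid (a joint): opening angle of the lid in rad: 0 shut, grows as the handle side rises, stop at 1.2. It turns about the +y axis of kiln_hinge. Grey slab 240 x 260 x 30 mm, 0.7 kg with its handle, with a spring that pulls it shut: pulling on the handle square to the lid takes about 6 N just off the rim and 7.5 N at 0.65 rad (straight up, 14 N there); let go, it closes
- lid_bar (a point): lid's handle: round wooden bar 14 mm thick, 120 mm long along its own y (parallel to the hinge), on two posts at its ends (98 mm free between them). This point is the bar's centre; shut, 205 mm in front of the hinge line and 75 mm above it (45 mm above the lid's top, 205 mm above the table). Its z is square to the lid; turns with the lid
- pointer (a point): tip of the black pointer on the lid's +y side, beside the white scale, 150 mm from the hinge line, 10 mm above it when shut; swings with the lid. Meets mark exactly when kiln_lid equals vent_mark
- mark (a point): tip of the red clip on the white scale: where the pointer must be held; same radius about the hinge as the pointer
- vent_mark (a joint): angle in rad at which the red clip is set on the scale, 0.35 to 0.65, same zero and sense as kiln_lid. It is stiff and is to be left as set
- thermometer: handheld infrared thermometer, straight yellow body 150 mm long (x -90 to +60 mm) x 28 mm wide (y) x 32 mm tall (z), then a round black nose 26 mm thick to x = +85 mm; 0.18 kg (+-30 %). Black rubber grip band 50 mm long round the origin's x, grey screen on top. Origin at the underside, x forward out of the nose, z up when it lies as found; it lies along the mat, nose pointing roughly to -y in the world (within 50 degrees)
- nose (a point): centre of the thermometer's nose face: 85 mm ahead of its origin, 16 mm up; it looks straight along +x (axes as the thermometer's)
- mat: blue rubber mat fixed to the table, 240 (x) x 140 (y) x 6 mm, where the thermometer lies at the start. Origin at the centre of its underside
- tumbler: green glass tumbler, 76 mm across, 100 mm tall, loose bystander; origin under its centre
- bowl: steel bowl, 124 mm across, 50 mm tall, loose bystander; origin under its centre
- frit_jar: amber glass jar with a steel cap, 68 mm across, 90 mm tall, loose bystander; origin under its centre
- oil_bottle: small green bottle with a red cap, 48 mm across, 120 mm tall, loose bystander; origin under its centre
- mould: brass mould, 76 mm across, 70 mm tall, loose bystander; origin under its centre
- wood_block: wooden block, 120 x 50 x 50 mm, loose bystander; origin under its centre
Not all that is in view belongs to the job. Of the things that look like the thermometer, the middle-sized one is meant.

How it is judged:
By the outcome, as a careful person would: the job done as asked, in the order asked, and still so for the second after the job is handed in, while the arm keeps its last pose, push and grip.
It also fails if it takes over 61 s, if anything falls off the work surface, if the arm or the gripper's body presses on something with over 40 N, if the wrist force passes 120 N, or if a joint passes its speed limit or range.

ROBOT

A 6-joint arm with a two-finger parallel gripper is mounted at the origin on the work surface. World frame = base frame: x ahead of the robot, y to its left, z up, the work surface at z = 0. Lengths are in m, angles in rad, forces in N, time in s.
With the tool pointing down it reaches from about 0.3 to 1 m from the base axis. Payload 5.1 kg.
Tool frame: the origin (TCP) lies at the very end of the fingers, on their centre line; the grasp point (between the pads) lies 19 mm behind it; x points along the fingers, y is the direction in which the jaws open and shut, and the axes are right-handed (so a half turn about x gives the same grasp; the last joint's range is limited). The gripper opens to 95 mm and grips with 3 to 60 N. Pads are 20 mm wide; open, the fingers measure 119 mm over their backs; the gripper's body (75 mm by 180 mm) begins 59 mm behind the grasp point.
Start: joints at [1.212, 0.124, 1.65, -0, 1.367, -0.083], TCP at [0.177, 0.625, 0.215] pointing down, gripper open.
Joint ranges: [-2.61, 2.61], [-1.02, 2.33], [0.03, 2.71], [-1.35, 4.49], [0.32, 2.68], [-2.91, 2.91]. Speed limits (rad/s): [2.57, 2.57, 3.14, 3.14, 3.14, 3.14].

INTERFACE

Orientations are given as a unit quaternion [x, y, z, w].
In Python, from station import r gives the robot as it stands. The module is installed in compiled form; this text tells all that it offers.
- The arm moves only by the shell command python3 -m pendant 'ROWS' [OPENING] [FORCE]. ROWS is JSON, a list of rows, each a list of 4 numbers: the shift along the tool's x, y, z in cm, then the turn about the tool's x in degrees. In form: [[x, y, z, twist], ...]. A call has 1 to 8 rows; each row is the pose to reach, as a shift and turn from the pose measured when the call began, along the tool's axes at that moment; what a row does not reach only later rows make up. A row lasts 1/8 s, in which the tool goes at most 62.5 mm and 10.7 degrees, less where a joint would pass 70% of its speed; a pose out of reach is approached as far as the arm can. A call with a gripper value outside its range is refused whole. OPENING is the opening, from -1 (shut) to 1 (fully open), set as the call begins (- or left out, the last holds). The fingers move at their own pace and stop on an object; FORCE is the grip in N (left out, the last holds). Time passes only in rows, so rows that repeat a pose let the fingers close. It gives the time, the measured TCP pose, the force and the opening at its end, in the units of the state.
- r.get_state(): the state, without advancing time (a new reading comes with each control period).
- r.get_image(name): name is "scene" or "top" or "wrist"; returns a dict with "image" (480x640x3 uint8, blue, green, red), "fovy" (degrees; the focal length in pixels is half the picture's height over the tangent of half this angle, whatever the lens; pixels are square), "cx", "cy" (the principal point, pixels), "camera_from_world" (4x4, takes a point from world to camera coordinates). Camera axes: x right, y down, z forward; pixel columns grow to the right and rows downward; lengths in m; the calibration is good to about 2 mm. The wrist camera is an equidistant fisheye: a pixel r from the principal point sees the ray r / f radians off the axis. A picture is of the moment at which its call begins. There is no depth.
- r.close_job(): hands the job in, once; it reports no verdict.
Trained networks look in a picture, given as the dict that the camera call returned (one of the last four; its "shot" number tells which), for a name from the list of things; names that differ only in an ending like _2 or _b are one class to them, and where a whole thing is asked for, a point or a joint stands for the part that bears it (a point fixed in the world has none). Each returns a list of dicts, best first, with "score" (0 to 1); they miss things now and then, are a little off and sometimes report something else, mostly with a low value. They report only what shows in the picture. A call takes as long as a camera call. They do not tell look-alikes from the thing itself.
- r.silhouettes(query, picture): "mask" (480x640 bool, what is visible of it) and "rect" ([left, top, right, bottom] in pixels, round what is visible of it).
The state is a dict: "t": time; "qpos": joint angles; "joint_velocities": joint speeds; "tau": joint torques, N m; "ee_pos": TCP position; "ee_rot": TCP orientation; "force": force on the tool from outside, world axes, zero at the start; "wrist_torque": the same for the moment, N m; "width": finger opening in m.
Only numpy, scipy, OpenCV 4.12 (cv2) and the standard library are available. Lean on these libraries where they do the work, as an engineer would, in place of code of your own. Each camera call takes 0.05 s, during which the arm holds its last target.

## Working session

There is one attempt and no reset: what is moved stays moved. The work goes in short steps, Python scripts to look and compute and a shell command to move; the robot and the scene stay as the last step left them, time stands still between calls to the robot, and variables do not carry over. Pictures are saved under pics/ and viewed, and the job is handed in when it is done.

```bash
mkdir -p pics; ls; cat > h.py <<'E'
import numpy as np, cv2, json
from station import r
def save(n):
    im=r.get_image(n); return im
def K(im):
    f=240/np.tan(np.radians(im['fovy'])/2); return f,im['cx'],im['cy']
def proj(im,P,fish=False):
    P=np.atleast_2d(P); T=np.array(im['camera_from_world']); c=P@T[:3,:3].T+T[:3,3]; f,cx,cy=K(im)
    if fish:
        rr=np.hypot(c[:,0],c[:,1]); th=np.arctan2(rr,c[:,2]); s=f*th/np.maximum(rr,1e-9)
        return np.c_[cx+s*c[:,0],cy+s*c[:,1]]
    return np.c_[cx+f*c[:,0]/c[:,2],cy+f*c[:,1]/c[:,2]]
def ray(im,uv,fish=False):
    T=np.array(im['camera_from_world']); f,cx,cy=K(im); u=(uv[0]-cx)/f; v=(uv[1]-cy)/f
    if fish:
        a=np.hypot(u,v); d=np.array([u/a*np.sin(a),v/a*np.sin(a),np.cos(a)]) if a>0 else np.array([0,0,1.])
    else: d=np.array([u,v,1.])
    R=T[:3,:3]; return -R.T@T[:3,3], R.T@d
def atz(im,uv,z,fish=False):
    o,d=ray(im,uv,fish); return o+d*(z-o[2])/d[2]
E
python3 - <<'E'
from h import *
s=r.get_state(); print(s)
for n in ["scene","top","wrist"]:
    im=r.get_image(n); cv2.imwrite(f'pics/{n}0.png',im['image']); print(n,im['fovy'],im['cx'],im['cy'],np.round(im['camera_from_world'],3).tolist())
    for q in ["thermometer","kiln","mat","mark","lid_bar"]:
        for d in r.silhouettes(q,im): print(n,q,round(d['score'],2),d['rect'])
E
```

```text
pics
{'t': 0.0, 'qpos': array([ 1.21244740e+00,  1.24487813e-01,  1.65167348e+00,  1.05530838e-05,
        1.36747568e+00, -8.26431234e-02]), 'joint_velocities': array([ 2.58187528e-04, -3.29220261e-04,  1.01994163e-03,  9.98646989e-04,
       -9.71356152e-05,  7.45982351e-04]), 'tau': array([-2.22098301e-03, -4.17593694e+01, -3.59935999e+01,  7.73157086e-02,
        4.91832756e-02, -1.85921472e-04]), 'ee_pos': array([0.17677454, 0.62483753, 0.21339854]), 'ee_rot': array([ 0.09646451,  0.70055987, -0.09787346,  0.70023657]), 'force': array([-0.34252997,  0.44749013,  1.00319967]), 'wrist_torque': array([-0.05158871, -0.0204692 ,  0.01101042]), 'width': 0.09499684373034938}
scene 45.70495610796391 319.03865606920016 234.416720449085 [[-0.763, 0.646, -0.018, 0.357], [0.518, 0.595, -0.615, -0.184], [-0.386, -0.478, -0.789, 1.932], [0.0, 0.0, 0.0, 1.0]]
scene thermometer 0.75 [374.5, 239.7, 415.6, 266.7]
scene thermometer 0.67 [331.2, 298.6, 398.0, 319.6]
scene thermometer 0.61 [448.1, 251.3, 500.4, 318.5]
scene kiln 0.91 [183.0, 144.5, 295.9, 252.3]
scene kiln 0.24 [353.8, 351.2, 384.3,
[... 454 characters left out ...]
4.7, 484.4, 340.6]
top thermometer 0.44 [185.8, 184.3, 214.5, 217.4]
top thermometer 0.2 [452.3, 164.7, 455.6, 163.4]
top kiln 0.76 [392.3, 165.8, 500.7, 287.4]
top mat 0.83 [206.0, 203.7, 295.6, 282.3]
top mark 0.42 [450.7, 162.0, 457.7, 164.2]
top lid_bar 0.77 [397.7, 173.4, 501.1, 284.2]
top lid_bar 0.31 [447.2, 159.0, 458.9, 168.3]
top lid_bar 0.18 [394.4, 163.6, 503.2, 284.0]
wrist 65.70646984690485 315.824774290935 243.2382273220011 [[0.271, 0.962, 0.0, -0.652], [0.926, -0.261, 0.273, -0.031], [0.263, -0.074, -0.962, 0.391], [0.0, 0.0, 0.0, 1.0]]
wrist thermometer 0.66 [70.2, 205.9, 201.6, 386.0]
wrist thermometer 0.62 [3.3, 444.8, 19.7, 480.0]
wrist kiln 0.91 [0.7, 444.2, 23.9, 479.5]
```

View pics/scene0.png

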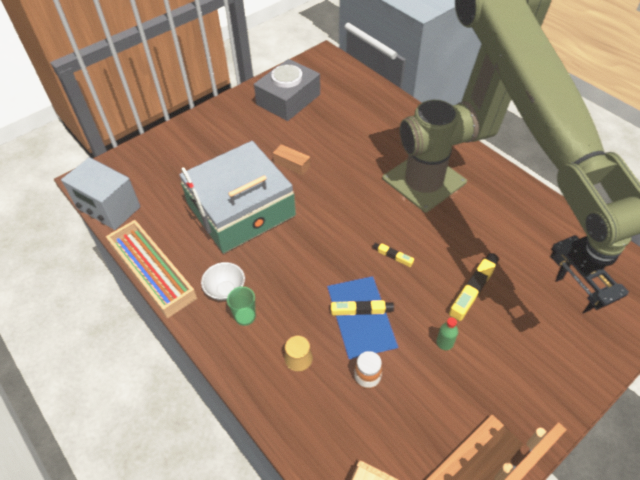

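View pics/top0.png

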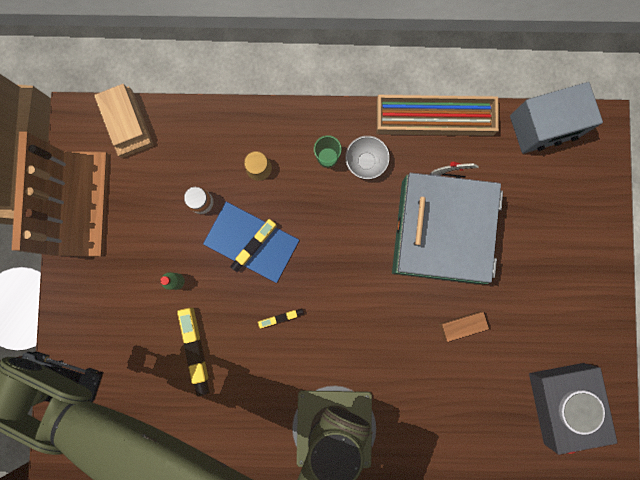

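View pics/wrist0.png

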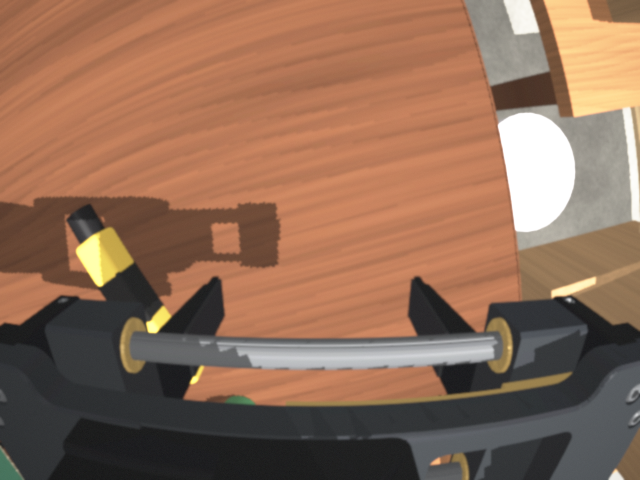

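```bash
python3 - <<'E'
import cv2,numpy as np
a=cv2.imread('pics/top0.png')[195:290,195:310]; b=cv2.imread('pics/scene0.png')[270:370,320:420]
a=cv2.resize(a,None,fx=4,fy=4,interpolation=2)[:380]; b=cv2.resize(b,(380,380),interpolation=2)
cv2.imwrite('pics/z0.png',np.hstack([a[:,:410],b]))
E
```

```text
(no output)
```

View pics/z0.png

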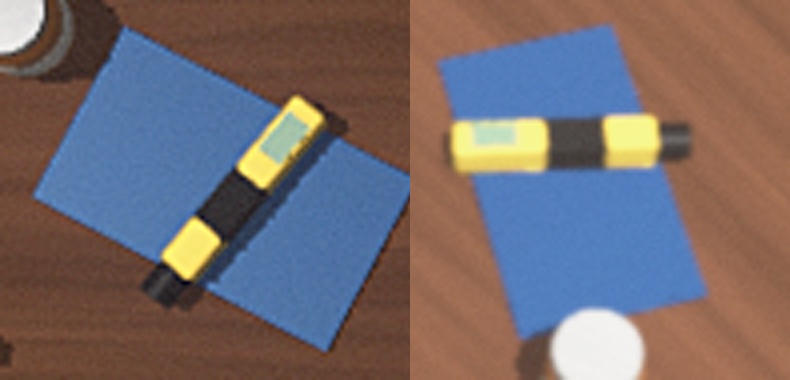

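```bash
python3 - <<'E'
import cv2,numpy as np
a=cv2.imread('pics/top0.png')[150:295,385:515]; b=cv2.imread('pics/scene0.png')[135:255,170:305]
a=cv2.resize(a,None,fx=4,fy=4,interpolation=2); b=cv2.resize(b,None,fx=5,fy=5,interpolation=2)
cv2.imwrite('pics/z1.png',a);cv2.imwrite('pics/z2.png',b)
E
```

```text
(no output)
```

View pics/z1.png

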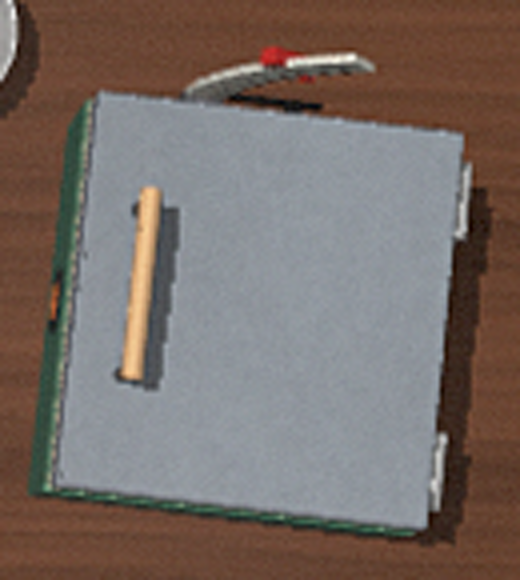

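View pics/z2.png

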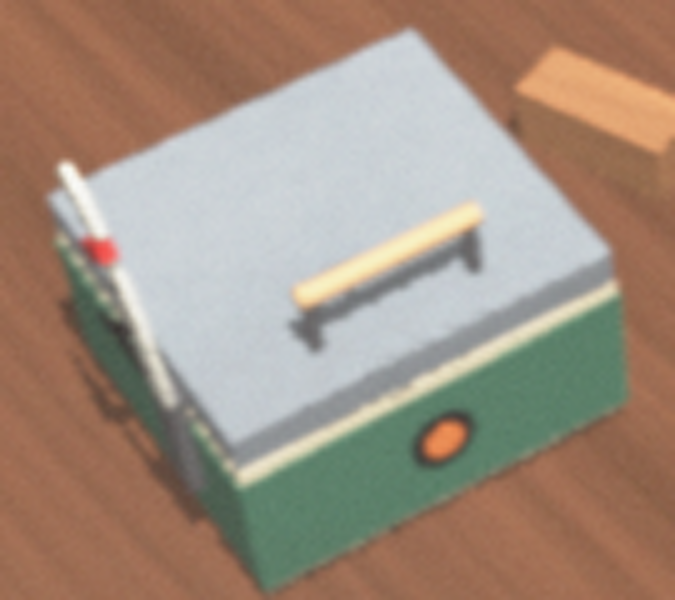

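```bash
cat > fitk.py <<'E'
from h import *
from scipy.optimize import least_squares
ims={n:r.get_image(n) for n in ("top","scene")}
t=lambda p:(385+(p[0]-1.5)/4,150+(p[1]-1.5)/4); s=lambda p:(170+(p[0]-2)/5,135+(p[1]-2)/5)
pts=[("top",(-.12,.13,.16),t((98,92))),("top",(.12,.13,.16),t((463,133))),("top",(-.12,-.13,.16),t((55,488))),("top",(.12,-.13,.16),t((427,528))),
("top",(-.085,.06,.208),t((151,188))),("top",(-.085,-.06,.208),t((132,378))),
("scene",(-.12,0,.075),s((445,438))),("scene",(-.085,.06,.207),s((298,297))),("scene",(-.085,-.06,.207),s((483,212))),
("scene",(-.12,.13,.16),s((237,447))),("scene",(-.12,-.13,.16),s((610,252))),("scene",(.12,-.13,.16),s((412,30))),("scene",(.12,.13,.16),s((50,197))),
("scene",(-.12,.13,0),s((270,590))),("scene",(-.12,-.13,0),s((627,405)))]
def W(q,p):
    c,sn=np.cos(q[2]),np.sin(q[2]); return np.array([q[0]+c*p[0]-sn*p[1],q[1]+sn*p[0]+c*p[1],p[2]])
def res(q): return np.concatenate([proj(ims[n],W(q,p))[0]-uv for n,p,uv in pts])
f=least_squares(res,[.55,-.33,-1.57],loss='soft_l1'); q=f.x
print(q,np.degrees(q[2])); print(np.round(res(q).reshape(-1,2),1).tolist())
clip=[("top",t((275,57))),("scene",s((100,250)))]
def rc(a):
    p=(.12-a[1]*np.cos(a[0]),.13+a[2],.13+a[1]*np.sin(a[0])); return np.concatenate([proj(ims[n],W(q,p))[0]-uv for n,uv in clip])
g=least_squares(lambda a:np.r_[rc(a),(a[1]-.155)/.01],[.5,.155,.012]); print('clip ang incl offs',g.x, 'theta',g.x[0]-np.arctan2(.01,.15),rc(g.x))
print('target',W(q,(-.12,0,.075)),'bar',W(q,(-.085,0,.205)))
np.save('kiln.npy',q)
# thermometer
im=ims['top']
for d in r.silhouettes("thermometer",im):
    x0,y0,x1,y1=d['rect']
    if 225<x0<240:
        m=d['mask'].astype(np.uint8); c=max(cv2.findContours(m,0,2)[0],key=cv2.contourArea); rr=cv2.minAreaRect(c); print(rr); b=cv2.boxPoints(rr)
        print(np.round([atz(im,p,.03) for p in b],3)[:,:2].tolist(), atz(im,rr[0],.03))
for d in r.silhouettes("mat",im):
    m=d['mask'].astype(np.uint8); c=max(cv2.findContours(m,0,2)[0],key=cv2.contourArea); rr=cv2.minAreaRect(c); print('mat',d['score'],rr,atz(im,rr[0],.006))
    b=cv2.boxPoints(rr); print(np.round([atz(im,p,.006) for p in b],3)[:,:2].tolist())
# manual thermo pixel points from zoom x4 of [195:,195:]
u=lambda x,y:(195+(x-1.5)/4,195+(y-1.5)/4)
n=atz(im,u(162,285),.022); b=atz(im,u(306,112),.036); print('nose',n,'rear',b, np.linalg.norm((n-b)[:2]),np.degrees(np.arctan2(*(n-b)[[1,0]])), 'band',atz(im,u(231,200),.038))
print('matcorn',[np.round(atz(im,u(*p),.006)[:2],3).tolist() for p in ((125,27),(36,196),(328,350),(415,178))])
E
python3 fitk.py
```

```text
[ 0.55136781 -0.29053639 -1.67061389] -95.71912521837466
[[-0.7, -0.6], [-0.0, -0.6], [-0.3, -0.4], [0.1, 0.3], [-0.1, 0.2], [-0.2, 0.1], [-0.3, -0.9], [0.1, -0.2], [-1.0, -0.8], [-0.9, -1.1], [1.0, -0.9], [0.2, -1.0], [-0.5, -0.6], [0.9, 3.1], [0.3, 2.4]]
clip ang incl offs [0.65958198 0.17588945 0.01521276] theta 0.593013817714305 [0.99352038 0.01369507 0.46760475 0.76858497]
target [ 0.56332603 -0.17113371  0.075     ] bar [ 0.55983822 -0.20595949  0.205     ]
((252.9203643798828, 245.80532836914062), (12.981948852539062, 62.652008056640625), 41.18592071533203)
[[0.449, 0.304], [0.584, 0.192], [0.56, 0.163], [0.425, 0.276]] [0.50426255 0.23406718 0.03      ]
mat 0.92 ((233.82217407226562, 232.6745147705078), (44.00123596191406, 49.49681091308594), 28.442928314208984) [0.54307648 0.29300089 0.006     ]
[[0.509, 0.381], [0.636, 0.317], [0.577, 0.205], [0.451, 0.269]]
mat 0.48 ((253.00393676757812, 245.91629028320312), (12.368908882141113, 62.61550521850586), 39.559669494628906) [0.50582489 0.23706173 0.006     ]
[[0.447, 0.306], [0.587, 0.196], [0.565, 0.168], [0.425, 0.278]]
nose [0.44739613 0.28393078 0.022     ] rear [0.56992095 0.18367851 0.036     ] 0.15831251006343716 140.70928095575727 band [0.50693053 0.23459951 0.038     ]
matcorn [[0.633, 0.318], [0.51, 0.379], [0.404, 0.167], [0.527, 0.108]]
```

```bash
cat > go.py <<'E'
import sys,numpy as np
from scipy.spatial.transform import Rotation as Ro
from station import r
s=r.get_state(); R=Ro.from_quat(s['ee_rot']).as_matrix(); p=np.array(s['ee_pos'])
yaw=np.degrees(np.arctan2(R[1,1],R[0,1]))
print('t',round(s['t'],2),'p',p.round(4),'yaw',yaw.round(2),'xax',R[:,0].round(3),'q',np.degrees(s['qpos']).round(1),'F',np.round(s['force'],1),'w',round(s['width'],4))
if len(sys.argv)>3:
    T=np.array([float(a) for a in sys.argv[1:4]]); print('shift cm',(R.T@(T-p)*100).round(2), 'twist',[round(yaw-float(a),2) for a in sys.argv[4:5]])
E
python3 go.py 0.505 0.235 0.16 -129.7
```

```text
t 1.1 p [0.177  0.6254 0.2147] yaw 74.2 xax [-0. -0. -1.] q [69.5  7.1 94.6 -0.  78.4 -4.7] F [0.7 0.4 0.1] w 0.0952
shift cm [  5.47 -28.64  42.19] twist [np.float64(203.9)]
```

```bash
python3 -m pendant '[[0,-3.6,5.3,10],[0,-7.2,10.6,20],[0,-10.8,15.9,30],[0,-14.4,21.2,40],[0,-18,26.5,50],[1,-21.6,31.8,60],[2,-25,37,70],[3,-28.6,42.2,80]]' 1 25; python3 go.py 0.505 0.235 0.14 -129.7
```

```text
t: 2.1
ee_pos: [0.4988, 0.2428, 0.1867]
ee_rot: [0.526, 0.472, -0.526, 0.473]
force: [0.4, 1.0, -0.1]
width: 0.095
t 2.1 p [0.4988 0.2428 0.1867] yaw -6.13 xax [ 0.001  0.001 -1.   ] q [ 20.4  -3.9 108.5   0.   75.3  26.5] F [ 0.4  1.  -0.1] w 0.095
shift cm [4.67 0.7  0.72] twist [np.float64(123.57)]
```

```bash
python3 -m pendant '[[0.5,0.7,0.7,10],[1,0.7,0.7,20.5],[1.5,0.7,0.7,31],[1.5,0.7,0.7,41.5],[1.5,0.7,0.7,52],[1.5,0.7,0.7,62.5],[1.5,0.7,0.7,73],[1.5,0.7,0.7,83]]'; python3 go.py 0.505 0.235 0.14 -129.7
```

```text
t: 3.1
ee_pos: [0.5051, 0.2352, 0.1718]
ee_rot: [0.708, 0.004, -0.707, 0.003]
force: [0.8, 0.6, -0.3]
width: 0.0952
t 3.1 p [0.5051 0.2352 0.1718] yaw -89.47 xax [ 0.001  0.001 -1.   ] q [ 19.4  -2.9 109.    0.   73.8 108.9] F [ 0.8  0.6 -0.3] w 0.0952
shift cm [3.18 0.02 0.01] twist [np.float64(40.23)]
```

```bash
python3 -m pendant '[[0,0,0,10],[0,0,0,20.5],[0,0,0,31],[0,0,0,40.5],[0,0,0,40.5]]'; python3 go.py 0.505 0.235 0.14 -129.7
python3 - <<'E'
from h import *
im=r.get_image("wrist"); cv2.imwrite('pics/w1.png',im['image'])
for d in r.silhouettes("thermometer",im):
    print(d['score'],d['rect'])
P=[[0.505,0.235,.038],[0.404,.167,.006],[.527,.108,.006]]
print(proj(im,P,True))
# model outline
E
```

```text
t: 3.72
ee_pos: [0.5051, 0.2352, 0.1719]
ee_rot: [0.665, -0.241, -0.664, -0.241]
force: [0.6, -1.0, 0.6]
width: 0.0954
t 3.73 p [0.5051 0.2352 0.1719] yaw -129.86 xax [ 0.001  0.001 -1.   ] q [ 19.4  -2.9 109.    0.   73.8 149.3] F [ 0.6 -1.   0.6] w 0.0954
shift cm [ 3.19  0.02 -0.  ] twist [np.float64(-0.16)]
0.82 [471.5, 266.9, 535.5, 331.1]
0.65 [292.6, 126.3, 333.9, 324.0]
0.51 [103.0, 0.0, 203.6, 82.2]
[[317.87309816 231.75382976]
 [436.23802471 257.88127173]
 [409.79827937 118.87967279]]
```

View pics/w1.png

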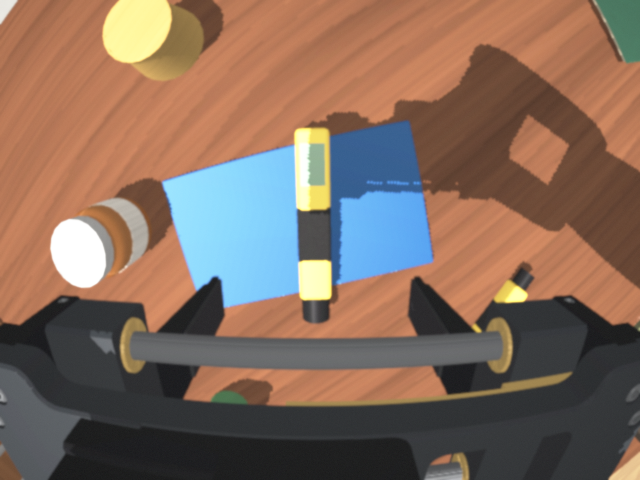

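```bash
python3 - <<'E'
from h import *
im=r.get_image("wrist")
for n,p,z in [('band0',(314,210),.038),('band1',(314.5,261),.038),('noseend',(315,321),.022),('rear',(312.5,128),.038),('yfront',(315.5,300),.03)]: print(n,atz(im,p,z,True).round(4))
print([atz(im,p,.006,True).round(4)[:2].tolist() for p in ((163,182),(409,121),(433,261))])
E
```

```text
band0 [0.5214 0.2256 0.038 ]
band1 [0.4869 0.2538 0.038 ]
noseend [0.4354 0.2963 0.022 ]
rear [0.5743 0.1831 0.038 ]
yfront [0.4551 0.2792 0.03  ]
[[0.6321, 0.3223], [0.526, 0.1099], [0.4036, 0.1714]]
```

```bash
python3 go.py 0.503 0.240 0.011 -129.5
```

```text
t 3.88 p [0.5051 0.2351 0.1719] yaw -129.85 xax [ 0.001  0.001 -1.   ] q [ 19.4  -2.9 109.    0.   73.8 149.3] F [-0.2 -0.2 -0.8] w 0.0948
shift cm [16.09 -0.22  0.48] twist [np.float64(-0.35)]
```

```bash
python3 -m pendant '[[4,-0.2,0.5,-0.3],[8,-0.2,0.5,-0.3],[11,-0.2,0.5,-0.3],[13,-0.2,0.5,-0.3],[14.5,-0.2,0.5,-0.3],[15.5,-0.2,0.5,-0.3],[16.1,-0.2,0.5,-0.3],[16.1,-0.2,0.5,-0.3]]'; python3 go.py 0.503 0.240 0.011 -129.5
```

```text
t: 4.88
ee_pos: [0.5029, 0.2401, 0.011]
ee_rot: [0.666, -0.239, -0.665, -0.24]
force: [-0.5, -0.6, -0.9]
width: 0.0952
t 4.88 p [0.5029 0.2401 0.011 ] yaw -129.55 xax [ 0.002  0.001 -1.   ] q [ 20.    7.9 115.    0.   57.1 149.5] F [-0.5 -0.6 -0.9] w 0.0952
shift cm [-0.   -0.   -0.01] twist [np.float64(-0.05)]
```

```bash
python3 -m pendant '[[0,0,0,0],[0,0,0,0],[0,0,0,0],[0,0,0,0],[0,0,0,0],[0,0,0,0]]' -1 25; python3 go.py
```

```text
t: 5.62
ee_pos: [0.5029, 0.24, 0.0109]
ee_rot: [0.666, -0.239, -0.665, -0.24]
force: [0.2, 0.3, 0.6]
width: 0.0403
t 5.62 p [0.5029 0.24   0.0109] yaw -129.55 xax [ 0.001  0.001 -1.   ] q [ 20.    7.9 115.    0.   57.1 149.5] F [0.2 0.3 0.6] w 0.0403
```

```bash
python3 -m pendant '[[0,0,0,0],[0,0,0,0],[0,0,0,0],[0,0,0,0]]'; python3 go.py
```

```text
t: 6.12
ee_pos: [0.5028, 0.24, 0.0109]
ee_rot: [0.666, -0.239, -0.665, -0.24]
force: [0.2, -0.0, -0.0]
width: 0.028
t 6.12 p [0.5028 0.24   0.0109] yaw -129.54 xax [ 0.001  0.001 -1.   ] q [ 20.    7.9 115.    0.   57.1 149.5] F [ 0.2 -0.  -0. ] w 0.028
```

```bash
python3 -m pendant '[[-1,0,0,0],[-3,0,0,0],[-6,0,0,0],[-9,0,0,0],[-9,0,0,-10],[-9,0,0,-20],[-9,0,0,-30],[-9,0,0,-40]]'; python3 go.py 0.581 0.003 0.10 -5.5
```

```text
t: 7.12
ee_pos: [0.5032, 0.2402, 0.1027]
ee_rot: [0.708, 0.005, -0.706, 0.004]
force: [-0.0, 1.1, -0.9]
width: 0.028
t 7.12 p [0.5032 0.2402 0.1027] yaw -89.21 xax [ 0.003  0.001 -1.   ] q [ 20.    0.9 112.3   0.   66.6 109.2] F [-0.   1.1 -0.9] w 0.028
shift cm [ 0.27 23.82 -7.45] twist [np.float64(-83.71)]
```

```bash
python3 -m pendant '[[0,2,-0.6,-10.5],[0,5,-1.6,-21],[0,8,-2.5,-31.5],[0,11,-3.5,-42],[0,14,-4.4,-52.5],[0,17,-5.4,-63],[0,19,-6,-73.5],[0,20,-6.3,-83.7]]'; python3 go.py 0.581 0.003 0.064 -5.5
```

```text
t: 8.12
ee_pos: [0.5698, 0.0399, 0.1045]
ee_rot: [0.524, 0.476, -0.521, 0.478]
force: [-0.3, 0.3, -1.2]
width: 0.028
t 8.12 p [0.5698 0.0399 0.1045] yaw -5.25 xax [ 0.005  0.001 -1.   ] q [-1.400e+00  2.400e+00  1.106e+02  1.000e-01  6.670e+01  3.800e+00] F [-0.3  0.3 -1.2] w 0.028
shift cm [4.05 1.43 3.58] twist [np.float64(0.25)]
```

```bash
python3 -m pendant '[[1,0.4,1,0.3],[2,0.8,2,0.3],[3,1.2,2.8,0.3],[3.6,1.4,3.3,0.3],[4.1,1.4,3.6,0.3],[4.1,1.4,3.6,0.3]]'; python3 go.py 0.581 0.003 0.064 -5.5
python3 - <<'E'
from h import *
for n in ("top","scene","wrist"):
    im=r.get_image(n); cv2.imwrite(f'pics/m_{n}.png',im['image'])
    if n=='top': a=cv2.resize(im['image'][180:280,310:430],None,fx=5,fy=5,interpolation=2); cv2.imwrite('pics/m_topz.png',a)
    if n=='scene': a=cv2.resize(im['image'][170:280,220:370],None,fx=5,fy=5,interpolation=2); cv2.imwrite('pics/m_scz.png',a)
E
```

```text
t: 8.88
ee_pos: [0.5803, 0.0028, 0.0629]
ee_rot: [0.525, 0.474, -0.522, 0.476]
force: [-0.5, -0.3, -0.3]
width: 0.0282
t 8.88 p [0.5803 0.0028 0.0629] yaw -5.56 xax [ 0.004  0.001 -1.   ] q [-5.100e+00  6.400e+00  1.108e+02  1.000e-01  6.260e+01  4.000e-01] F [-0.5 -0.3 -0.3] w 0.0282
shift cm [-0.1   0.07 -0.03] twist [np.float64(-0.06)]
```

View pics/m_topz.png

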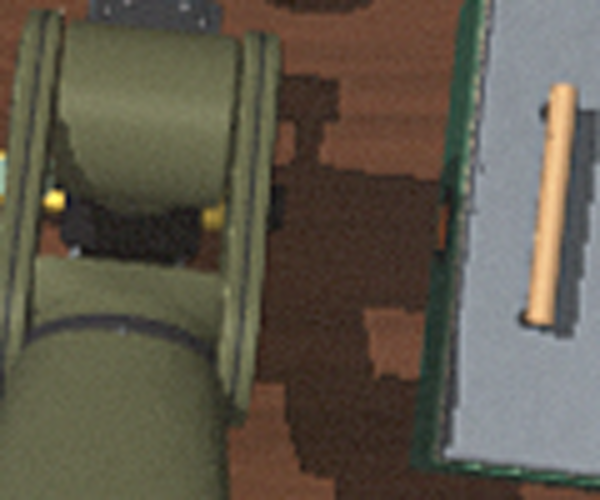

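View pics/m_scz.png

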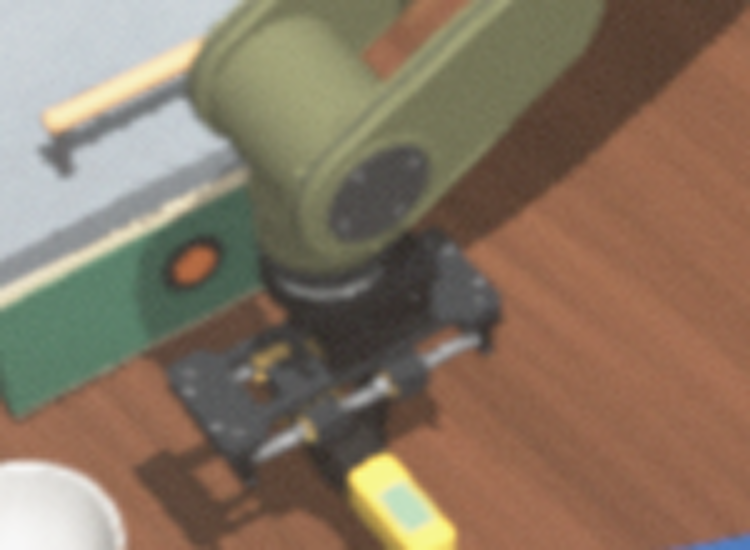

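View pics/m_wrist.png

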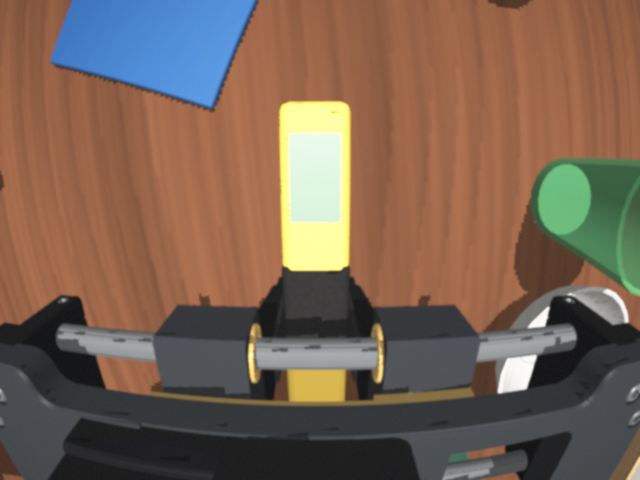

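```bash
python3 - <<'E'
from h import *
q=np.load('kiln.npy'); c,s=np.cos(q[2]),np.sin(q[2])
im=r.get_image("scene"); t=r.get_image("top"); w=r.get_image("wrist")
tg=np.array([q[0]-.12*c,q[1]-.12*s,.075])
print('disc pred scene',proj(im,tg),'seen',220+(193-2)/5,170+(263-2)/5)
# disc centroid orange in scene
S=im['image'][205:240,240:275].astype(int); m=(S[...,2]-S[...,0]>90)&(S[...,2]-S[...,1]>50); yy,xx=np.nonzero(m); print(xx.mean()+240,yy.mean()+205,m.sum())
p=np.array(r.get_state()['ee_pos']); d=np.array([-.0976,-.9952,0]); l=np.array([.9952,-.0976,0])
for off in (0,.004):
  for a,lat,z in ((-.09,0,.032),(-.09,.014,.032),(-.09,-.014,.032),(-.025,0,.032),(-.09,0,0)):
    print(off,a,lat,z,proj(w,p+d*(a+off)+l*lat+[0,0,z-.005],True).round(1))
o=p+d*0.0; print('nose',o+d*.085+[0,0,.011],'dist',np.linalg.norm(o+d*.085+[0,0,.011]-tg))
E
```

```text
disc pred scene [[258.30233319 221.31277659]] seen 258.2 222.2
258.39130434782606 222.6086956521739 23
0 -0.09 0 0.032 [[316.2 110.9]]
0 -0.09 0.014 0.032 [[353.  111.4]]
0 -0.09 -0.014 0.032 [[279.3 111.2]]
0 -0.025 0 0.032 [[315.8 273.4]]
0 -0.09 0 0 [[315.7 116.4]]
0.004 -0.09 0 0.032 [[316.2 121.2]]
0.004 -0.09 0.014 0.032 [[352.9 121.7]]
0.004 -0.09 -0.014 0.032 [[279.4 121.5]]
0.004 -0.025 0 0.032 [[315.8 282.4]]
0.004 -0.09 0 0 [[315.7 124.8]]
nose [ 0.57263367 -0.08163568  0.07496196] dist 0.0899807286786739
```

```bash
python3 - <<'E'
from h import *
w=r.get_image("wrist"); I=w['image'].astype(int)
m=(I[...,2]>150)&(I[...,1]>130)&(I[...,0]<110)
for y in (101,103,105,112,120,140,180,220,250,262,268,271):
    x=np.nonzero(m[y,250:380])[0]+250
    print(y,x.min() if len(x) else None,x.max() if len(x) else None)
p=np.array(r.get_state()['ee_pos']); d=np.array([-.0976,-.9952,0]); l=np.array([.9952,-.0976,0])
for pitch in (-.05,0,.05):
  for a in (-.09,-.06,-.025):
    e=[proj(w,p+d*(a-.003)+l*s*.014+[0,0,.032-.005+pitch*a],True).round(1)[0].tolist() for s in(-1,1)]; print(pitch,a,e)
E
```

```text
101 288 342
103 283 346
105 281 348
112 278 350
120 278 350
140 278 350
180 279 350
220 280 350
250 281 349
262 282 349
268 288 342
271 None None
-0.05 -0.09 [[278.2, 102.3], [354.2, 102.5]]
-0.05 -0.06 [[279.1, 181.6], [352.9, 181.7]]
-0.05 -0.025 [[281.3, 267.4], [350.2, 267.4]]
0 -0.09 [[279.3, 103.5], [352.9, 103.7]]
0 -0.06 [[279.8, 180.7], [352.1, 180.8]]
0 -0.025 [[281.6, 266.4], [349.9, 266.4]]
0.05 -0.09 [[280.3, 104.6], [351.7, 104.8]]
0.05 -0.06 [[280.5, 179.9], [351.3, 180.0]]
0.05 -0.025 [[281.8, 265.4], [349.6, 265.4]]
```

```bash
H='[[0,0,0,0],[0,0,0,0],[0,0,0,0],[0,0,0,0],[0,0,0,0],[0,0,0,0],[0,0,0,0],[0,0,0,0]]'; for i in 1 2 3; do python3 -m pendant '[[0,0,0,0],[0,0,0,0],[0,0,0,0],[0,0,0,0],[0,0,0,0],[0,0,0,0],[0,0,0,0],[0,0,0,0]]'; done; python3 go.py 0.518 0.245 0.10 -129.5
```

```text
t: 10.22
ee_pos: [0.5809, 0.0029, 0.0639]
ee_rot: [0.525, 0.474, -0.522, 0.476]
force: [0.4, -0.5, -1.3]
width: 0.0278
t: 11.22
ee_pos: [0.5809, 0.0029, 0.0639]
ee_rot: [0.525, 0.474, -0.522, 0.476]
force: [0.5, 0.1, -0.8]
width: 0.028
t: 12.22
ee_pos: [0.5809, 0.0029, 0.0639]
ee_rot: [0.525, 0.474, -0.522, 0.476]
force: [-0.9, -0.6, -0.3]
width: 0.028
t 12.22 p [0.5809 0.0029 0.0639] yaw -5.53 xax [ 0.006  0.001 -1.   ] q [-5.100e+00  6.300e+00  1.107e+02  1.000e-01  6.260e+01  4.000e-01] F [-0.9 -0.6 -0.3] w 0.028
shift cm [ -3.62  -8.57 -23.49] twist [np.float64(123.97)]
```

```bash
python3 -m pendant '[[-1,0,-1,0],[-2.5,-1,-4,2],[-3.6,-2.5,-8,6],[-3.6,-4,-12,10],[-3.6,-6,-16,15],[-3.6,-8,-20,19],[-3.6,-8.7,-22.5,21],[-3.6,-8.7,-22.9,21.1]]'; python3 go.py 0.5155 0.240 0.011 -26.6
```

```text
t: 13.22
ee_pos: [0.5158, 0.2412, 0.1007]
ee_rot: [0.604, 0.372, -0.599, 0.373]
force: [-0.2, 0.1, -2.2]
width: 0.0278
t 13.22 p [0.5158 0.2412 0.1007] yaw -26.45 xax [ 0.007  0.002 -1.   ] q [ 1.97e+01  2.40e+00  1.11e+02 -1.00e-01  6.62e+01  4.62e+01] F [-0.2  0.1 -2.2] w 0.0278
shift cm [ 8.97 -0.02  0.16] twist [np.float64(0.15)]
```

```bash
python3 -m pendant '[[2,0,0.1,0.1],[4,0,0.1,0.1],[5.5,0,0.1,0.1],[6.7,0,0.1,0.1],[7.5,0,0.1,0.1],[8.1,0,0.1,0.1],[8.5,0,0.1,0.1],[8.7,0,0.1,0.1]]'; python3 go.py 0.5155 0.240 0.011 -26.6
```

```text
t: 14.22
ee_pos: [0.5162, 0.2406, 0.0138]
ee_rot: [0.604, 0.371, -0.599, 0.373]
force: [0.2, -0.2, -1.1]
width: 0.0277
t 14.22 p [0.5162 0.2406 0.0138] yaw -26.55 xax [ 0.007  0.002 -1.   ] q [ 1.960e+01  8.900e+00  1.135e+02 -1.000e-01  5.720e+01  4.620e+01] F [ 0.2 -0.2 -1.1] w 0.0277
shift cm [ 0.28 -0.04  0.08] twist [np.float64(0.05)]
```

```bash
python3 -m pendant '[[0.1,0,0,0],[0.2,0,0,0],[0.25,0,0,0],[0.25,0,0,0]]'; python3 go.py 0.5155 0.240 0.011 -26.6
```

```text
t: 14.72
ee_pos: [0.5162, 0.2406, 0.0113]
ee_rot: [0.604, 0.371, -0.599, 0.373]
force: [0.6, -0.3, -0.5]
width: 0.0277
t 14.72 p [0.5162 0.2406 0.0113] yaw -26.55 xax [ 0.008  0.002 -1.   ] q [ 1.960e+01  9.100e+00  1.136e+02 -1.000e-01  5.690e+01  4.620e+01] F [ 0.6 -0.3 -0.5] w 0.0277
shift cm [ 0.03 -0.04  0.08] twist [np.float64(0.05)]
```

```bash
python3 -m pendant '[[0.05,0,0,0],[0.05,0,0,0]]'; python3 -m pendant '[[0,0,0,0],[0,0,0,0],[0,0,0,0],[0,0,0,0],[0,0,0,0],[0,0,0,0],[0,0,0,0]]' 0.3; python3 go.py
```

```text
t: 14.98
ee_pos: [0.5163, 0.2406, 0.0111]
ee_rot: [0.604, 0.371, -0.599, 0.373]
force: [-0.7, -0.5, 0.8]
width: 0.0282
t: 15.85
ee_pos: [0.5163, 0.2406, 0.0111]
ee_rot: [0.604, 0.371, -0.599, 0.373]
force: [0.7, -0.4, 0.3]
width: 0.0619
t 15.85 p [0.5163 0.2406 0.0111] yaw -26.55 xax [ 0.008  0.002 -1.   ] q [ 1.960e+01  9.100e+00  1.136e+02 -1.000e-01  5.690e+01  4.620e+01] F [ 0.7 -0.4  0.3] w 0.0619
```

Lift off and look.

```bash
python3 -m pendant '[[-1,0,0,0],[-3,0,0,0],[-7,0,0,0],[-12,0,0,0],[-17,0,0,0],[-22,0,0,0],[-26,0,0,0],[-26,0,0,0]]'; python3 go.py 0.5598 -0.2060 0.30 84.3
python3 - <<'E'
from h import *
im=r.get_image("wrist"); cv2.imwrite('pics/w2.png',im['image'])
E
```

```text
t: 16.85
ee_pos: [0.5163, 0.2409, 0.2781]
ee_rot: [0.608, 0.37, -0.595, 0.373]
force: [1.1, 0.4, -0.2]
width: 0.0616
t 16.85 p [0.5163 0.2409 0.2781] yaw -26.55 xax [ 0.018  0.006 -1.   ] q [ 19.6  -5.6 101.3  -0.   83.2  46.2] F [ 1.1  0.4 -0.2] w 0.0616
shift cm [-2.36 23.89 38.01] twist [np.float64(-110.85)]
```

View pics/w2.png

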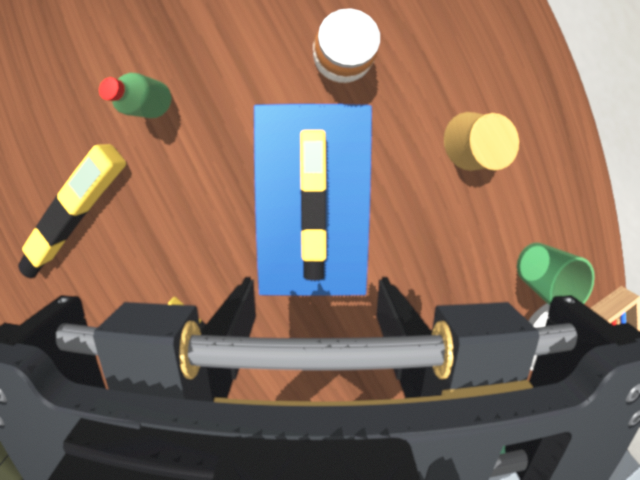

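```bash
python3 go.py 0.5598 -0.2060 0.27 -95.7; python3 - <<'E'
from h import *
from scipy.spatial.transform import Rotation as Ro
im=r.get_image("wrist"); T=np.array(im['camera_from_world']); s=r.get_state(); print(Ro.from_quat(s['ee_rot']).as_matrix().T@(-T[:3,:3].T@T[:3,3]-s['ee_pos']))
E
```

```text
t 16.9 p [0.5152 0.2404 0.2747] yaw -26.55 xax [ 0.013  0.004 -1.   ] q [ 19.6  -5.5 101.5  -0.   83.2  46.2] F [ 0.9 -0.3 -0.8] w 0.0619
shift cm [ 0.36 23.94 37.95] twist [np.float64(69.15)]
[-0.17291922 -0.00026907 -0.07863941]
```

```bash
python3 -m pendant '[[-1,2,3,8],[-1,5,8,18],[-1,8.4,13.3,28],[-1,11.7,18.6,38],[-1,15,23.8,48],[-1,18.3,29,58],[-1,21.4,34,66],[-1,23.9,38,69.1]]'; python3 go.py 0.5598 -0.2060 0.25 -95.7
```

```text
t: 17.95
ee_pos: [0.557, -0.2086, 0.2791]
ee_rot: [0.708, -0.035, -0.704, -0.038]
force: [0.1, -1.1, 0.1]
width: 0.0614
t 17.95 p [ 0.557  -0.2086  0.2791] yaw -95.85 xax [ 0.006  0.004 -1.   ] q [-25.9  -1.8  97.6   0.4  84.   69.9] F [ 0.1 -1.1  0.1] w 0.0614
shift cm [ 2.91 -0.27 -0.24] twist [np.float64(-0.15)]
```

```bash
python3 -m pendant '[[0.3,-0.3,-0.2,0],[0.3,-0.3,-0.2,0]]';python3 - <<'E'
from h import *
im=r.get_image("wrist"); cv2.imwrite('pics/w3.png',im['image'])
q=np.load('kiln.npy'); c,s=np.cos(q[2]),np.sin(q[2])
W=lambda p:[q[0]+c*p[0]-s*p[1],q[1]+s*p[0]+c*p[1],p[2]]
print(proj(im,[W((-.085,.06,.212)),W((-.085,0,.212)),W((-.12,.13,.16)),W((.12,.13,.16))],True).round(1))
E
python3 go.py
```

```text
t: 18.2
ee_pos: [0.5584, -0.205, 0.2737]
ee_rot: [0.707, -0.034, -0.706, -0.038]
force: [1.0, 0.3, -0.2]
width: 0.0615
[[320.2 165.5]
 [320.  257.7]
 [273.3  71.1]
 [556.1  93.5]]
t 18.25 p [ 0.5587 -0.2046  0.2744] yaw -95.79 xax [ 0.003  0.006 -1.   ] q [-25.5  -1.6  97.8   0.4  83.7  70.3] F [ 0.6 -0.1 -0.9] w 0.0618
```

View pics/w3.png

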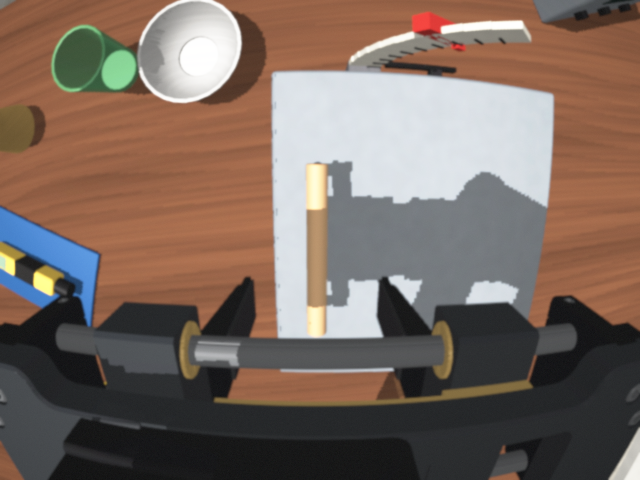

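```bash
python3 go.py 0.5598 -0.2065 0.185 -95.7
```

```text
t 18.25 p [ 0.5587 -0.2046  0.2744] yaw -95.79 xax [ 0.003  0.006 -1.   ] q [-25.5  -1.6  97.8   0.4  83.7  70.3] F [ 0.6 -0.1 -0.9] w 0.0618
shift cm [ 8.94  0.23 -0.11] twist [np.float64(-0.09)]
```

```bash
python3 -m pendant '[[2,0.1,-0.1,0],[4,0.1,-0.1,0],[6,0.1,-0.1,0],[7.5,0.1,-0.1,0],[8.5,0.1,-0.1,0],[8.9,0.1,-0.1,0],[8.9,0.1,-0.1,0]]'; python3 go.py 0.5598 -0.206 0.185 -95.7
```

```text
t: 19.12
ee_pos: [0.56, -0.2053, 0.1856]
ee_rot: [0.707, -0.034, -0.705, -0.038]
force: [0.6, -0.6, 0.1]
width: 0.0619
t 19.12 p [ 0.56   -0.2053  0.1856] yaw -95.79 xax [ 0.004  0.006 -1.   ] q [-25.5   1.5 103.3   0.4  75.1  70.2] F [ 0.6 -0.6  0.1] w 0.0619
shift cm [0.06 0.07 0.01] twist [np.float64(-0.09)]
```

```bash
python3 -m pendant '[[0,0,0,0],[0,0,0,0],[0,0,0,0],[0,0,0,0],[0,0,0,0],[0,0,0,0],[0,0,0,0],[0,0,0,0]]' -1 40; python3 go.py 0.5598 -0.206 0.185 -95.7
```

```text
t: 20.12
ee_pos: [0.56, -0.205, 0.1856]
ee_rot: [0.707, -0.034, -0.705, -0.038]
force: [-0.3, 1.6, 0.4]
width: 0.0129
t 20.12 p [ 0.56   -0.205   0.1856] yaw -95.79 xax [ 0.004  0.006 -1.   ] q [-25.5   1.5 103.3   0.4  75.2  70.2] F [-0.3  1.6  0.4] w 0.0129
shift cm [0.06 0.1  0.01] twist [np.float64(-0.09)]
```

```bash
python3 -m pendant '[[-0.5,0.2,0,0],[-1.2,0.5,0,0],[-2,0.85,0,0],[-3,1.35,0,0],[-3.95,1.9,0,0],[-4.85,2.5,0,0],[-5.75,3.1,0,0],[-5.75,3.1,0,0]]'; python3 go.py
```

```text
t: 21.12
ee_pos: [0.5569, -0.2345, 0.2427]
ee_rot: [0.707, -0.032, -0.705, -0.04]
force: [3.5, 6.9, -2.3]
width: 0.0131
t 21.12 p [ 0.5569 -0.2345  0.2427] yaw -95.79 xax [ 0.004  0.011 -1.   ] q [-28.2   0.5  98.8   0.7  80.8  67.4] F [ 3.5  6.9 -2.3] w 0.0131
```

```bash
python3 - <<'E'
from h import *
for n in ("scene","top","wrist"):
    im=r.get_image(n); cv2.imwrite(f'pics/l1_{n}.png',im['image'])
a=cv2.imread('pics/l1_scene.png')[110:260,160:310]; cv2.imwrite('pics/l1_sz.png',cv2.resize(a,None,fx=4,fy=4,interpolation=2))
E
```

```text
(no output)
```

View pics/l1_wrist.png

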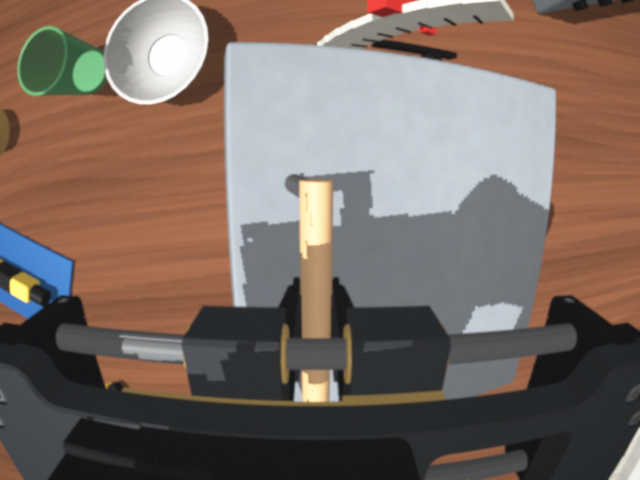

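View pics/l1_sz.png

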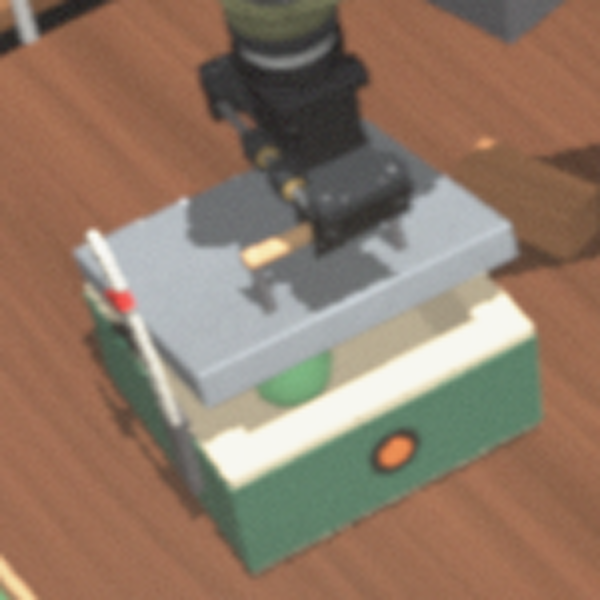

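View pics/l1_top.png

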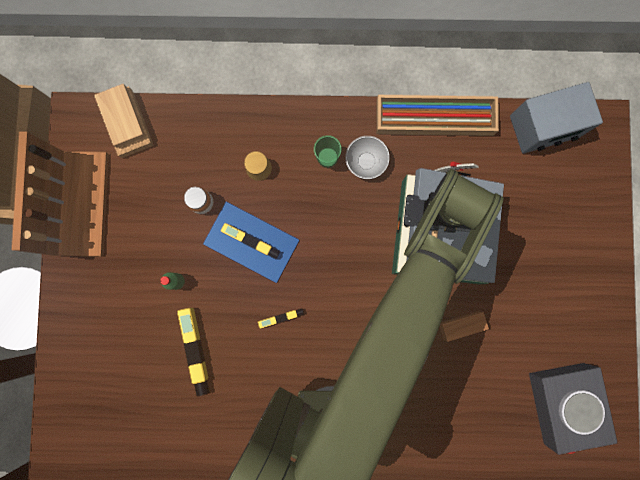

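```bash
python3 - <<'E'
import cv2,numpy as np
a=cv2.imread('pics/w3.png')[0:90,330:550]; b=cv2.imread('pics/l1_wrist.png')[0:80,310:530]
cv2.imwrite('pics/z3.png',np.vstack([cv2.resize(a,None,fx=3.5,fy=3.5,interpolation=2),cv2.resize(b,None,fx=3.5,fy=3.5,interpolation=2)]))
E
```

```text
(no output)
```

View pics/z3.png

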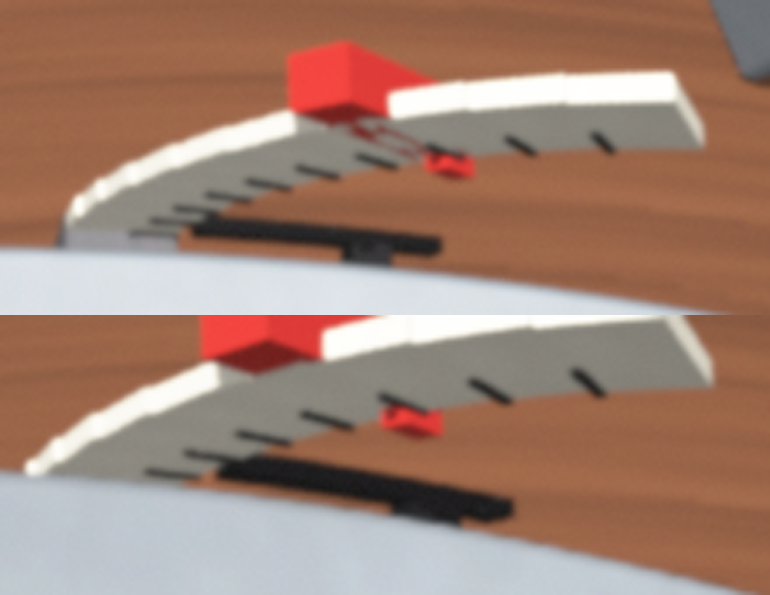

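```bash
cat > clip.py <<'E'
from h import *
from scipy.optimize import least_squares
from scipy.spatial.transform import Rotation as Ro
im=r.get_image("wrist"); st=r.get_state()
def G(p,qt):
    M=np.eye(4); M[:3,:3]=Ro.from_quat(qt).as_matrix(); M[:3,3]=p; return M
CT=np.array(im['camera_from_world'])@G(st['ee_pos'],st['ee_rot'])
im3=dict(im); im3['camera_from_world']=CT@np.linalg.inv(G([.5587,-.2046,.2744],[.707,-.034,-.706,-.038]))
q=np.load('kiln.npy'); c,s=np.cos(q[2]),np.sin(q[2])
W=lambda p:np.array([q[0]+c*p[0]-s*p[1],q[1]+s*p[0]+c*p[1],p[2]])
a0=np.arctan2(.01,.15)
P=lambda th,rho,y:W((.12-rho*np.cos(th+a0),.13+y,.13+rho*np.sin(th+a0)))
def fit(obs,rho=None):
    f=lambda a:np.concatenate([proj(I,P(a[0],a[2] if rho is None else rho,a[1]),F)[0]-uv for I,uv,F in obs]+[[ (a[2]-.15)*20]])
    g=least_squares(f,[.5,.012,.15]); return g.x.round(4),g.fun.round(1)
E
python3 - <<'E'
from clip import *
o=[(im3,(458.4,47.9),True),(im,(427.6,30.5),True)]
print(fit(o)); print(fit(o,.1503)); print(fit(o[1:],.1503)); print(fit(o[:1],.1503))
print('ptr',fit([(im,(374,43.5),True)],.1503), 'w3', fit([(im3,(330+195/3.5,229/3.5),True)],.1503))
print(st['ee_pos'])
# lid angle from TCP
b=st['ee_pos']+np.array([0,0,.019]); h=W((.12,0,.13)); d=b-h; hor=-(d[0]*c+d[1]*s); print('lid from tcp',np.arctan2(d[2],hor)-np.arctan2(.075,.205),np.hypot(hor,d[2]))
E
```

```text
(array([0.6048, 0.0071, 0.1551]), array([-0.1,  0.2,  0.1, -0.2,  0.1]))
(array([0.5838, 0.0088, 0.15  ]), array([-0.6, -0.1,  0.5,  0. ,  0. ]))
(array([0.5815, 0.0089, 0.15  ]), array([-0., -0.,  0.]))
(array([0.5867, 0.0087, 0.15  ]), array([0., 0., 0.]))
ptr (array([0.2565, 0.0109, 0.15  ]), array([-0., -0.,  0.])) w3 (array([-0.0463,  0.0116,  0.15  ]), array([ 0., -0.,  0.]))
[ 0.55689658 -0.23407085  0.24211684]
lid from tcp 0.28755738252583085 0.22006144100879296
```

```bash
python3 -m pendant '[[-0.5,0.4,0,0],[-1,0.8,0,0],[-1.95,1.65,0,0],[-2.4,2.1,0,0],[-2.9,2.6,0,0],[-3.4,3.1,0,0],[-3.7,3.5,0,0],[-3.7,3.5,0,0]]'
cat > look.py <<'E'
import sys
from clip import *
n=sys.argv[1]
cv2.imwrite(f'pics/{n}_w.png',im['image']); sc=r.get_image("scene"); tp=r.get_image("top")
cv2.imwrite(f'pics/{n}_z.png',np.vstack([cv2.resize(im['image'][0:80,260:460],(800,320),interpolation=2),np.hstack([cv2.resize(sc['image'][150:220,170:270],(400,280),interpolation=2),cv2.resize(tp['image'][135:205,410:510],(400,280),interpolation=2)])]))
b=np.array(st['ee_pos'])+np.array([0,0,.019]); h=W((.12,0,.13)); d=b-h; hor=-(d[0]*c+d[1]*s); print('lid from tcp',np.arctan2(d[2],hor)-np.arctan2(.075,.205),np.hypot(hor,d[2]),st['force'].round(1),st['width'],st['ee_pos'].round(4),st['t'])
E
python3 look.py k1; python3 go.py
```

```text
t: 22.32
ee_pos: [0.5536, -0.2663, 0.2788]
ee_rot: [0.707, -0.029, -0.705, -0.042]
force: [1.9, 11.1, -0.5]
width: 0.0133
lid from tcp 0.5087034185417418 0.22138375388689566 [ 2.2  9.9 -1.3] 0.013001807313368528 [ 0.5536 -0.2661  0.2787] 22.375
t 22.48 p [ 0.5536 -0.2661  0.2786] yaw -95.7 xax [ 0.003  0.019 -1.   ] q [-31.2   1.   94.9   1.   84.5  64.4] F [ 2.3 10.7 -0.6] w 0.0132
```

View pics/k1_z.png

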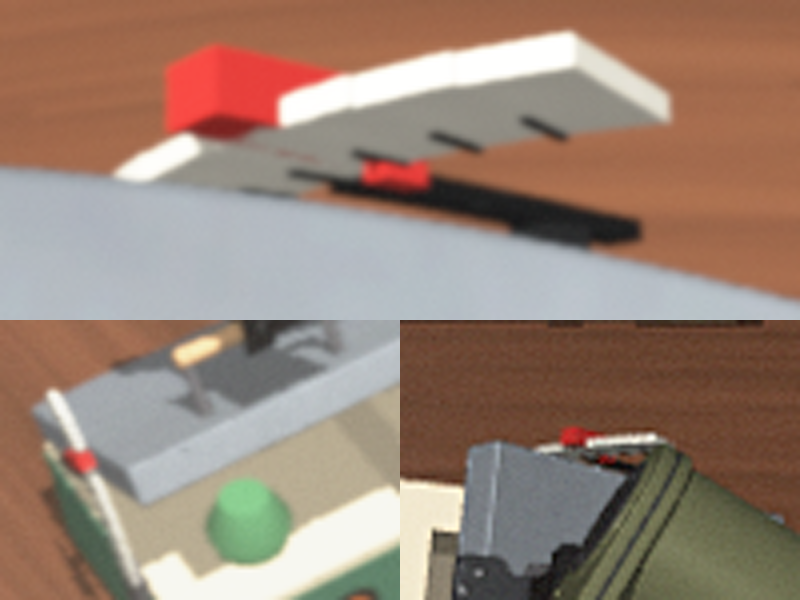

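View pics/k1_w.png

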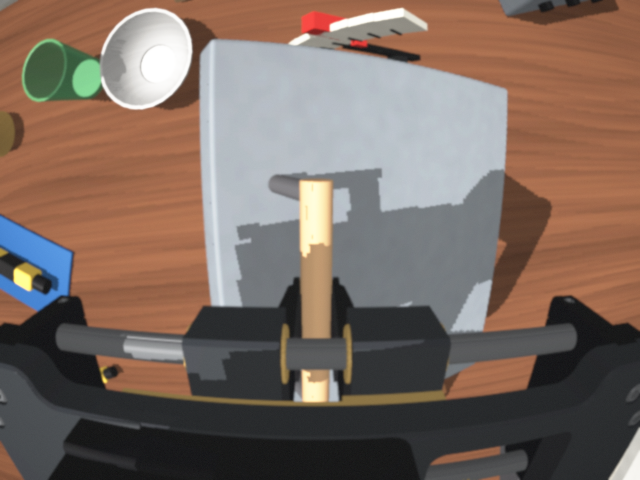

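```bash
python3 - <<'E'
from clip import *
print('ptr',fit([(im,(260+330/4,187/4),True)],.1503)); 
for t in ((397,175),(365,178),(430,183)): print('tooth',fit([(im,(260+t[0]/4,t[1]/4),True)],.1503))
for th in (.5,.55,.6,.65):
  for y in (.006,.009,.012): print(th,y,((proj(im,P(th,.1503,y),True)[0]-[260,0])*4).round(0))
E
```

```text
ptr (array([0.4533, 0.0102, 0.15  ]), array([ 0., -0.,  0.]))
tooth (array([0.5694, 0.0087, 0.15  ]), array([0., 0., 0.]))
tooth (array([0.5178, 0.0097, 0.15  ]), array([ 0., -0.,  0.]))
tooth (array([0.6172, 0.0061, 0.15  ]), array([0., 0., 0.]))
0.5 0.006 [355. 203.]
0.5 0.009 [355. 185.]
0.5 0.012 [355. 168.]
0.55 0.006 [385. 194.]
0.55 0.009 [385. 176.]
0.55 0.012 [384. 159.]
0.6 0.006 [418. 186.]
0.6 0.009 [418. 168.]
0.6 0.012 [417. 150.]
0.65 0.006 [454. 178.]
0.65 0.009 [454. 159.]
0.65 0.012 [454. 141.]
```

```bash
python3 - <<'E'
from clip import *
print(((proj(im3,P(0,.1503,.0116),True)[0]-[330,0])*3.5), 'seen 195,229')
print(((proj(im3,P(0,.155,.0116),True)[0]-[330,0])*3.5), 'seen 195,229')
for rho in (.1503,.153,.156,.16):
  g=lambda I,uv:least_squares(lambda a:proj(I,P(a[0],rho,a[1]),True)[0]-uv,[.5,.01]).x.round(4)
  print(rho,'shut',g(im3,(330+195/3.5,229/3.5)),'now',g(im,(342.5,46.7)),'tooth',g(im,(260+397/4,175/4)),g(im3,(458.4,47.9)))
E
```

```text
[201.54010839 222.93933501] seen 195,229
[182.01340831 221.57853423] seen 195,229
0.1503 shut [-0.0467  0.0115] now [0.453  0.0102] tooth [0.5691 0.0087] [0.5864 0.0087]
0.153 shut [0.0274 0.0091] now [0.4799 0.0089] tooth [0.5886 0.0076] [0.5971 0.0078]
0.156 shut [0.0893 0.007 ] now [0.5076 0.0076] tooth [0.609  0.0064] [0.6085 0.0069]
0.16 shut [0.155  0.0047] now [0.5414 0.0058] tooth [0.6344 0.0049] [0.6228 0.0057]
```

```bash
python3 -m pendant '[[-0.3,0.35,0,0],[-0.6,0.7,0,0],[-0.9,1.05,0,0],[-1.15,1.4,0,0],[-1.15,1.4,0,0]]'; python3 look.py k2; python3 -c "
import cv2;a=cv2.imread('pics/k2_w.png')[20:80,270:390];cv2.imwrite('pics/k2_zz.png',cv2.resize(a,(800,400),interpolation=2))"
```

```text
t: 23.2
ee_pos: [0.5524, -0.2778, 0.2888]
ee_rot: [0.707, -0.026, -0.706, -0.044]
force: [3.0, 7.6, -3.5]
width: 0.013
lid from tcp 0.5779357841833572 0.22189697354976634 [ 2.4  8.2 -3. ] 0.012902549229396492 [ 0.5524 -0.2777  0.2887] 23.25
```

View pics/k2_zz.png

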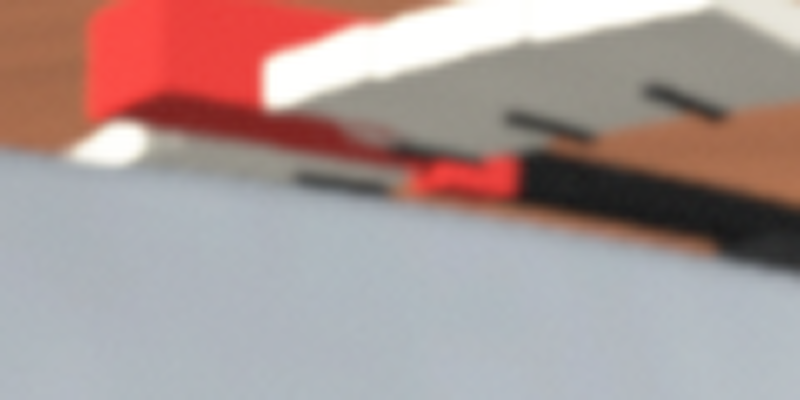

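View pics/k2_z.png

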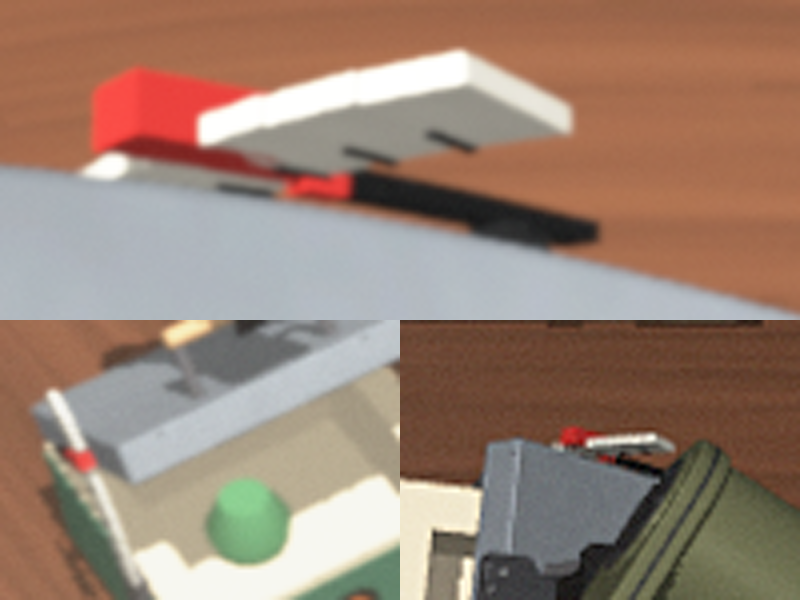

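```bash
python3 - <<'E'
from clip import *
pz=lambda th,rho,y:((proj(im,P(th,rho,y),True)[0]-[260,0])*4).round(0)
for th in (.52,.54,.56,.58,.6,.62,.64): print(th,pz(th,.1503,.0098),pz(th,.152,.0098),pz(th,.158,.0098))
E
```

```text
0.52 [294. 189.] [285. 188.] [255. 183.]
0.54 [305. 186.] [296. 184.] [266. 179.]
0.56 [316. 182.] [308. 181.] [277. 175.]
0.58 [328. 179.] [320. 177.] [290. 171.]
0.6 [340. 175.] [332. 174.] [303. 167.]
0.62 [353. 172.] [345. 170.] [316. 163.]
0.64 [367. 169.] [359. 167.] [330. 159.]
```

```bash
python3 - <<'E'
import cv2,numpy as np
def crop(f,x,y,w,h): return cv2.resize(cv2.imread(f'pics/{f}.png')[y:y+h,x:x+w],(800,int(800*h/w)),interpolation=cv2.INTER_CUBIC)
cv2.imwrite('pics/c3.png',crop('w3',400,5,80,55)); cv2.imwrite('pics/ck1.png',crop('k1_w',290,5,80,55)); 
E
```

```text
(no output)
```

View pics/c3.png

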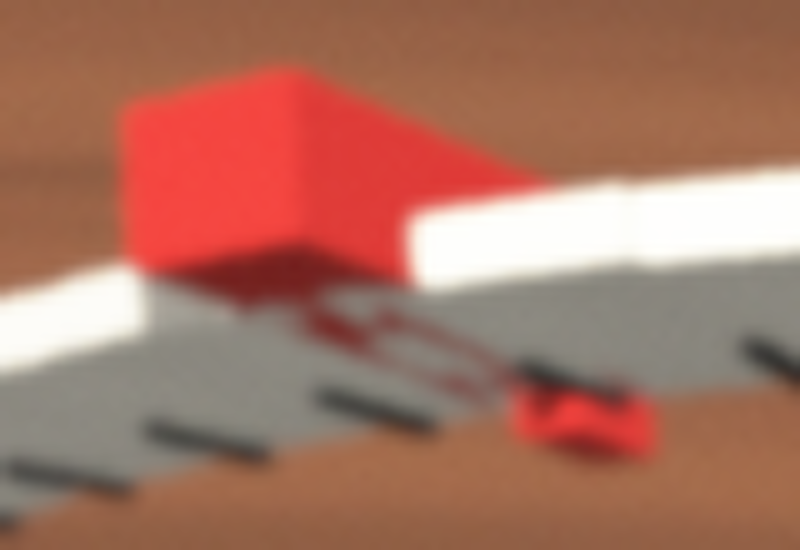

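View pics/ck1.png

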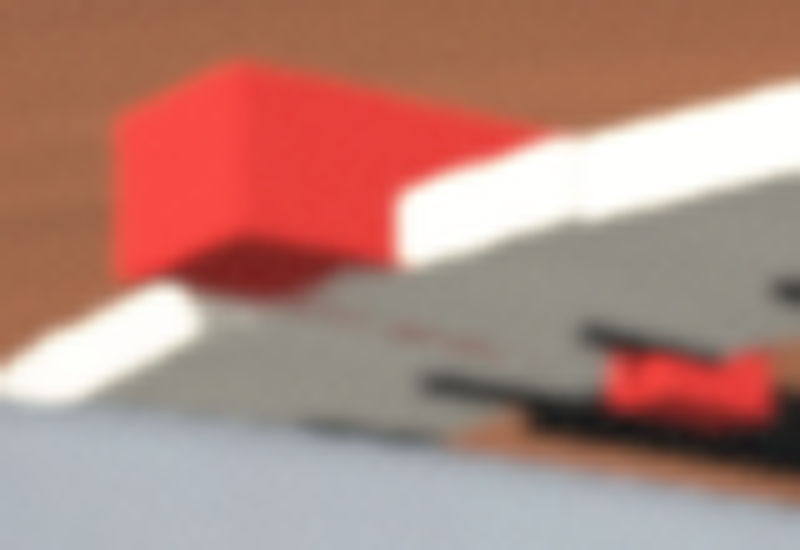

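```bash
cat > box.py <<'E'
from clip import *
imk=dict(im); imk['camera_from_world']=CT@np.linalg.inv(G([.5536,-.2662,.2787],[.707,-.029,-.705,-.042]))
A=lambda x,y:(400+x/10-.45,5+y/10-.45); B=lambda x,y:(290+x/10-.45,5+y/10-.45); C=lambda x,y:(270+x/6.667-.43,20+y/6.667-.43)
# (view,uv,ro?,sign,yi?)
obs=[(im3,A(130,270),1,-1,1),(im3,A(300,245),1,1,1),(im3,A(600,460),0,-1,1),(im3,A(657,452),0,1,1),(im3,A(120,105),1,-1,0),(im3,A(295,65),1,1,0),
(imk,B(120,280),1,-1,1),(imk,B(245,240),1,1,1),(imk,B(775,418),0,1,1),(imk,B(115,125),1,-1,0),(imk,B(238,62),1,1,0),
(im,C(90,112),1,-1,1),(im,C(165,95),1,1,1),(im,C(522,196),0,1,1)]
def pt(a,o,sg,inn,k):
    th=a[0]+a0; rho=a[2] if o else a[3]; w=a[1]*sg; y=a[4] if inn else a[5]
    x=.12+k[0]-rho*np.cos(th)+w*np.sin(th); z=.13+k[1]+rho*np.sin(th)+w*np.cos(th)
    return W((x,.13+y,z))
def res(a,k=(0,0)): return np.concatenate([proj(I,pt(a,o,s,i,k),True)[0]-uv for I,uv,o,s,i in obs])
g=least_squares(res,[.58,.004,.178,.15,.006,.018],loss='soft_l1'); print(g.x.round(4)); print(res(g.x).reshape(-1,2).round(1).tolist())
# with prior rho_i=.15,yo=.018, hinge offset free
g2=least_squares(lambda v:np.r_[res(v[:6],v[6:8]),(v[3]-.1503)/.0005,(v[5]-.018)/.0005,v[6:8]/.002],np.r_[g.x,0,0]); print(g2.x.round(4))
E
python3 box.py
```

```text
[0.5973 0.0054 0.1921 0.1519 0.0079 0.0188]
[[0.8, 1.8], [-0.2, 1.4], [-7.5, -1.6], [1.6, -2.4], [1.2, 0.6], [-0.4, 1.1], [-0.3, 0.7], [-1.0, 0.2], [0.8, -4.7], [0.3, -1.5], [-0.3, -0.4], [0.2, 1.8], [-0.7, 0.0], [0.6, -4.2]]
[ 0.6186  0.0047  0.193   0.1503  0.0074  0.0181 -0.002  -0.0022]
```

```bash
cat >> box.py <<'E'
oo=[o for o in obs if o[2]]
def res2(a,k=(0,0)): return np.concatenate([proj(I,pt(np.r_[a[:3],0,a[3:5]],o,s,i,k),True)[0]-uv for I,uv,o,s,i in oo])
for yo in (None,.018):
    f=least_squares(lambda v:np.r_[res2(v),[0 if yo is None else (v[4]-yo)/.0003]],[.58,.004,.19,.007,.018]); print('outer',f.x.round(4),(f.fun**2).mean()**.5)
f=least_squares(lambda v:np.r_[res2(v[:5],v[5:7]),(v[4]-.018)/.0003,v[5:7]/.0015],[.58,.004,.19,.007,.018,0,0]); print('outer+hinge',f.x.round(4))
for I,uv in ((im3,A(657,452)),(imk,B(775,418)),(im,C(522,196))):
    for w in (.003,.005):
        print('inner upper',w,least_squares(lambda a:proj(I,pt([a[0],w,0,.1503,a[1],0],0,1,1,(0,0)),True)[0]-uv,[.6,.006]).x.round(4))
# pointer lower end corner at k1 and shut, l1
iml=dict(im); iml['camera_from_world']=CT@np.linalg.inv(G([.5569,-.2343,.2424],[.707,-.032,-.705,-.040]))
for nm,I,uv in (('shut',im3,(330+195/3.5,231/3.5)),('l1',iml,(374,44)),('k1',imk,(342.5,46.7))):
    for w in (.002,.004): print(nm,w,least_squares(lambda a:proj(I,pt([a[0],w,0,.1503,a[1],0],0,-1,1,(0,0)),True)[0]-uv,[.4,.006]).x.round(4))
E
python3 box.py
```

```text
[0.5974 0.0054 0.1921 0.1519 0.0079 0.0187]
[[0.8, 1.8], [-0.2, 1.4], [-7.5, -1.6], [1.6, -2.4], [1.2, 0.6], [-0.4, 1.1], [-0.3, 0.8], [-1.0, 0.2], [0.7, -4.7], [0.3, -1.5], [-0.3, -0.4], [0.2, 1.8], [-0.7, 0.0], [0.7, -4.2]]
[ 0.6186  0.0047  0.193   0.1503  0.0074  0.0181 -0.002  -0.0022]
outer [0.5935 0.0058 0.1914 0.0088 0.0191] 0.6372958527636318
outer [0.5984 0.0057 0.1923 0.0084 0.0183] 0.7586154684781176
outer+hinge [ 5.988e-01  5.700e-03  1.923e-01  8.400e-03  1.830e-02 -1.000e-04
 -1.000e-04]
inner upper 0.003 [0.5994 0.0069]
inner upper 0.005 [0.5863 0.0069]
inner upper 0.003 [0.5981 0.0056]
inner upper 0.005 [0.5852 0.0056]
inner upper 0.003 [0.5971 0.0059]
inner upper 0.005 [0.5842 0.0058]
shut 0.002 [-0.0333  0.011 ]
shut 0.004 [-0.0187  0.0109]
l1 0.002 [0.2761 0.0103]
l1 0.004 [0.2899 0.0102]
k1 0.002 [0.4711 0.0101]
k1 0.004 [0.4848 0.0101]
```

```bash
python3 -m pendant '[[-0.15,0.2,0,0],[-0.28,0.37,0,0],[-0.28,0.37,0,0]]'; python3 look.py k3; python3 go.py; python3 - <<'E'
import cv2,numpy as np
def crop(I,x,y,w,h): return cv2.resize(I[y:y+h,x:x+w],(800,int(800*h/w)),interpolation=cv2.INTER_CUBIC)
from station import r
s=r.get_image("scene")['image']; cv2.imwrite('pics/k3_s.png',crop(s,170,135,120,90))
cv2.imwrite('pics/k3_c.png',crop(cv2.imread('pics/k3_w.png'),170,15,240,150))
E
```

```text
t: 23.88
ee_pos: [0.5522, -0.279, 0.2898]
ee_rot: [0.706, -0.024, -0.706, -0.046]
force: [3.5, 6.7, -3.3]
width: 0.0127
lid from tcp 0.585687817348167 0.22193640591842514 [ 3.4  6.1 -4.9] 0.013414498089305258 [ 0.5522 -0.279   0.2898] 23.925
t 24.02 p [ 0.5522 -0.279   0.2898] yaw -95.6 xax [ 0.002  0.031 -1.   ] q [-32.5   1.6  93.2   1.5  86.1  63. ] F [ 3.9  5.7 -5. ] w 0.013
```

View pics/k3_s.png

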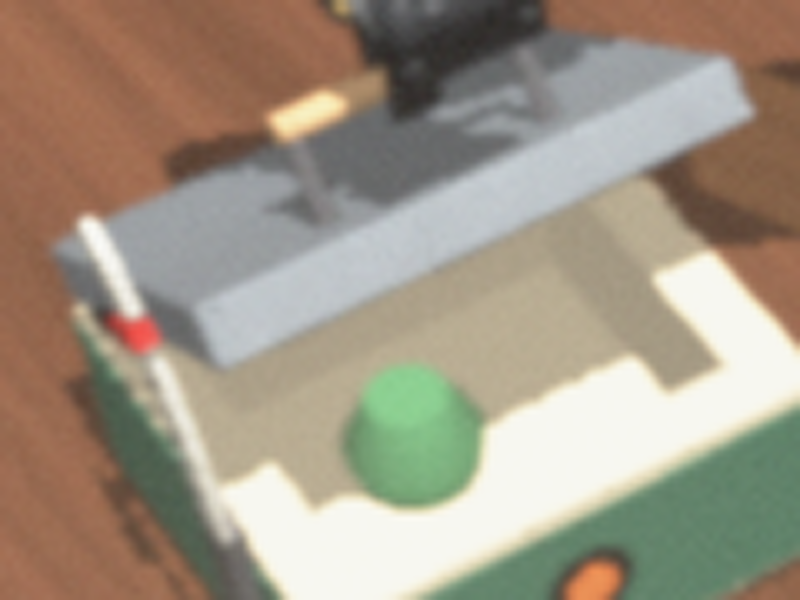

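View pics/k3_c.png

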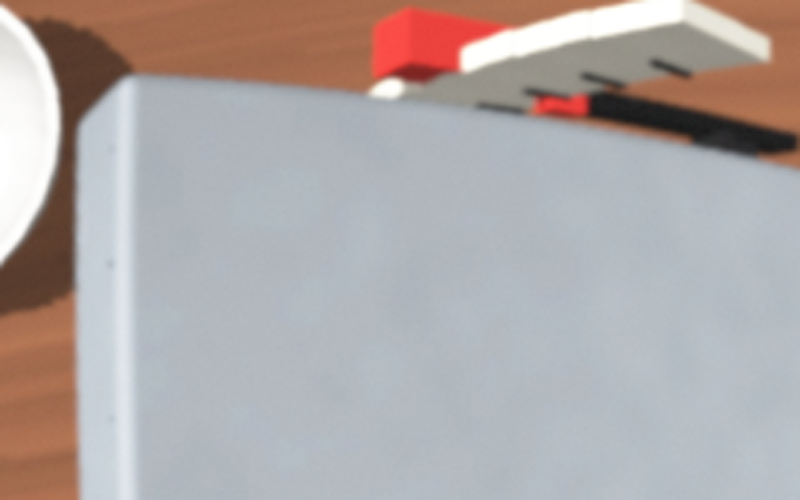

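```bash
cat > lid.py <<'E'
from clip import *
sc=r.get_image("scene")
S=lambda x,y:(170+x/6.667-.43,135+y/6.667-.43); Wc=lambda x,y:(170+x/3.333-.35,15+y/3.333-.35)
def L(th,x,y,z): # x toward front from hinge
    return W((.12-(x*np.cos(th)-z*np.sin(th)),y,.13+x*np.sin(th)+z*np.cos(th)))
def run(obs):
    for I,uv,F,p in obs:
        f=least_squares(lambda a:proj(I,L(a[0],*p),F)[0]-uv,[.55]); print(F,p,f.x.round(4),f.fun.round(1))
    f=least_squares(lambda a:np.concatenate([proj(I,L(a[0],*p),F)[0]-uv for I,uv,F,p in obs]),[.55]); print('all',f.x.round(4))
E
python3 - <<'E'
from lid import *
run([(sc,S(200,303),False,(.24,.13,.03)),(sc,S(220,367),False,(.24,.13,0)),(sc,S(733,56),False,(.24,-.13,.03)),(sc,S(752,112),False,(.24,-.13,0)),
(im,Wc(130,75),True,(.24,.13,.03)),(im,Wc(78,128),True,(.24,.13,0))])
E
```

```text
False (0.24, 0.13, 0.03) [0.5846] [-0.7  0.3]
False (0.24, 0.13, 0) [0.5944] [ 0.4 -0.2]
False (0.24, -0.13, 0.03) [0.5756] [ 0.3 -0.1]
False (0.24, -0.13, 0) [0.5923] [ 0.6 -0.2]
True (0.24, 0.13, 0.03) [0.573] [-0.3 -0.5]
True (0.24, 0.13, 0) [0.554] [-0.2 -0.2]
all [0.5735]
```

```bash
python3 -m pendant '[[-0.25,0.33,0,0],[-0.48,0.65,0,0],[-0.48,0.65,0,0],[-0.48,0.65,0,0]]'; python3 look.py k4; python3 go.py; python3 - <<'E'
import cv2,numpy as np
def crop(I,x,y,w,h): return cv2.resize(I[y:y+h,x:x+w],(800,int(800*h/w)),interpolation=cv2.INTER_CUBIC)
from station import r
s=r.get_image("scene")['image']; cv2.imwrite('pics/k4_s.png',crop(s,170,135,120,90))
w=cv2.imread('pics/k4_w.png'); cv2.imwrite('pics/k4_c.png',crop(w,170,15,240,150)); cv2.imwrite('pics/k4_t.png',crop(w,300,10,110,60))
E
```

```text
t: 24.68
ee_pos: [0.5518, -0.2833, 0.2932]
ee_rot: [-0.706, 0.021, 0.707, 0.047]
force: [2.8, 6.6, -3.4]
width: 0.0132
lid from tcp 0.6104222656064248 0.22218921814927237 [ 2.8  6.8 -3.8] 0.012721733304928148 [ 0.5518 -0.2833  0.2932] 24.725
t 24.82 p [ 0.5518 -0.2833  0.2931] yaw -95.55 xax [ 0.001  0.037 -0.999] q [-33.    1.9  92.6   1.8  86.6  62.4] F [ 3.1  7.1 -3.2] w 0.013
```

View pics/k4_s.png

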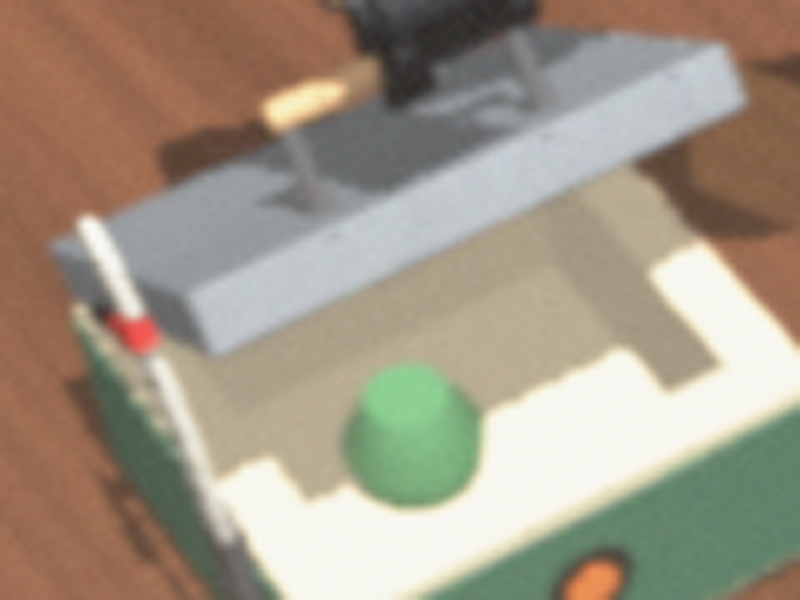

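View pics/k4_c.png

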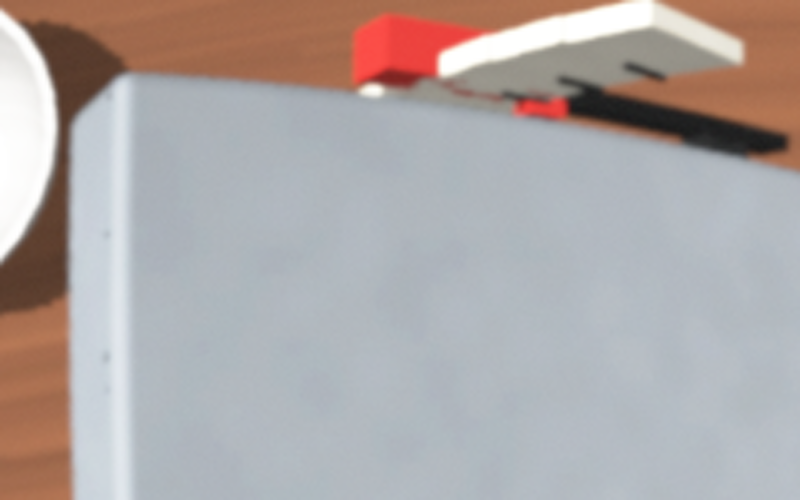

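View pics/k4_t.png

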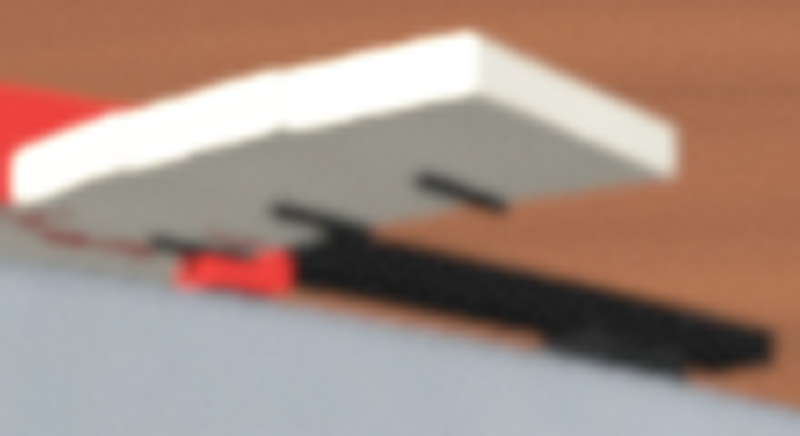

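```bash
python3 - <<'E'
from lid import *
run([(sc,S(188,290),False,(.24,.13,.03)),(sc,S(214,353),False,(.24,.13,0)),(sc,S(725,44),False,(.24,-.13,.03)),(sc,S(745,100),False,(.24,-.13,0)),
(im,Wc(125,73),True,(.24,.13,.03)),(im,Wc(73,124),True,(.24,.13,0))])
z=lambda th,rho,w,y:((proj(im,W((.12-rho*np.cos(th+a0)+w*np.sin(th+a0),.13+y,.13+rho*np.sin(th+a0)+w*np.cos(th+a0))),True)[0]-[300,10])*800/110).round(0).tolist()
for th in (.56,.58,.60,.62,.64):
    print(th,'ptr lower',z(th,.1503,-.003,.0095),'ptr upper',z(th,.1503,.003,.0095),'pointer upper inner .12',z(th,.10,.003,.0095),'tooth upper',z(th,.1503,.003,.006))
cv2.imwrite('pics/k4_sz.png',cv2.resize(sc['image'][170:200,170:210],(800,600),interpolation=cv2.INTER_CUBIC))
E
```

```text
False (0.24, 0.13, 0.03) [0.6129] [-0.  0.]
False (0.24, 0.13, 0) [0.6208] [ 0.3 -0.1]
False (0.24, -0.13, 0.03) [0.6008] [ 0.7 -0.3]
False (0.24, -0.13, 0) [0.6175] [ 0.9 -0.4]
True (0.24, 0.13, 0.03) [0.5969] [-0.2 -0.3]
True (0.24, 0.13, 0) [0.5863] [-0.3 -0.3]
all [0.5994]
0.56 ptr lower [211.0, 276.0] ptr upper [251.0, 263.0] pointer upper inner .12 [656.0, 349.0] tooth upper [251.0, 300.0]
0.58 ptr lower [231.0, 269.0] ptr upper [272.0, 257.0] pointer upper inner .12 [670.0, 346.0] tooth upper [272.0, 294.0]
0.6 ptr lower [251.0, 263.0] ptr upper [294.0, 251.0] pointer upper inner .12 [686.0, 344.0] tooth upper [294.0, 288.0]
0.62 ptr lower [272.0, 257.0] ptr upper [318.0, 245.0] pointer upper inner .12 [701.0, 342.0] tooth upper [318.0, 283.0]
0.64 ptr lower [294.0, 251.0] ptr upper [342.0, 239.0] pointer upper inner .12 [717.0, 339.0] tooth upper [342.0, 277.0]
```

View pics/k4_sz.png

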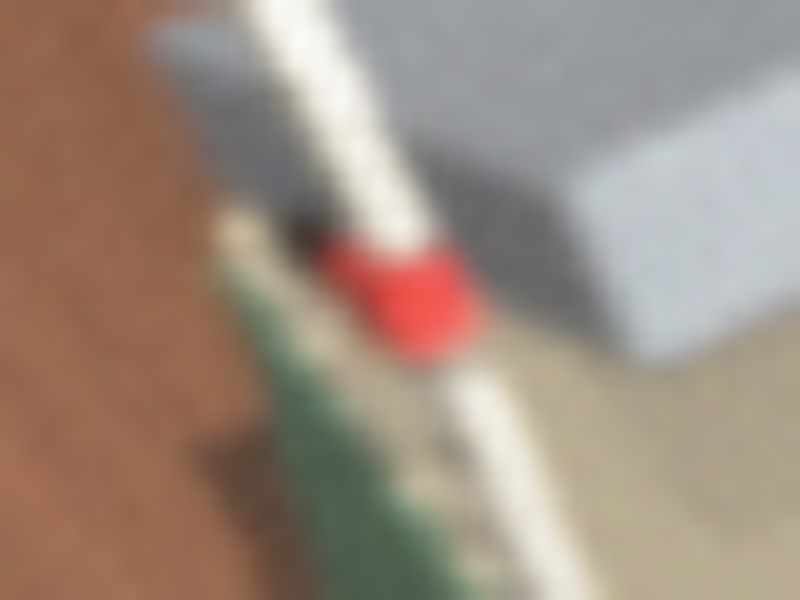

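```bash
python3 - <<'E'
from station import r
import cv2
for i in range(10): im=r.get_image("top")
cv2.imwrite('pics/end_top.png',im['image'])
E
python3 look.py k5; python3 go.py
```

```text
lid from tcp 0.6103527436773972 0.22221137192850202 [ 3.1  7.5 -3.4] 0.013039918443427454 [ 0.5518 -0.2833  0.2932] 25.525
t 25.62 p [ 0.5518 -0.2833  0.2932] yaw -95.55 xax [ 0.001  0.037 -0.999] q [-33.    1.9  92.6   1.8  86.6  62.4] F [ 3.4  6.9 -3.5] w 0.0129
```

View pics/end_top.png

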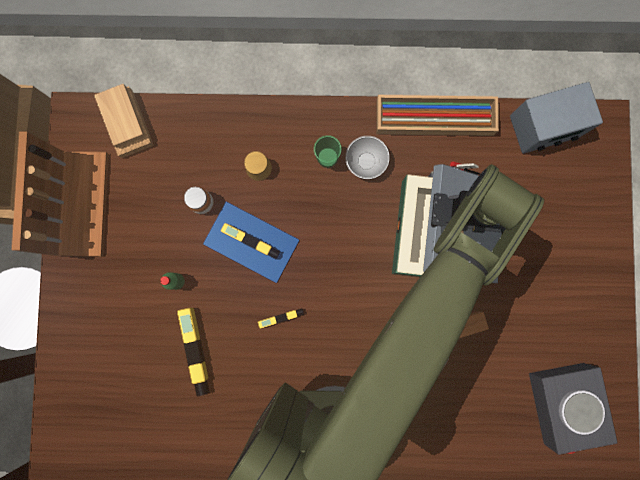

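View pics/k5_z.png

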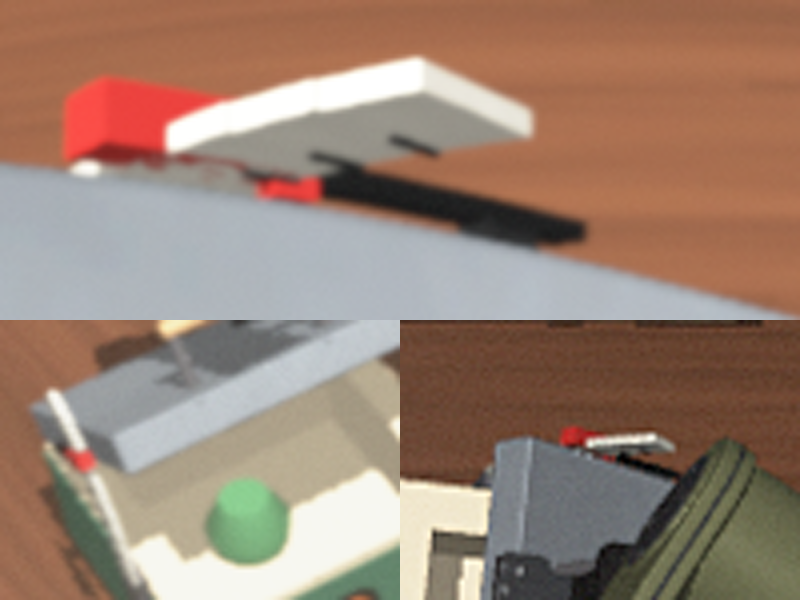

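```bash
python3 -c "
from station import r
print(r.close_job())"; python3 go.py
```

```text
the job is handed in; nothing more can be done
None
the job is handed in; nothing more can be done
```

The job is done and was handed in at about 25.6 s of the 61 s allowed. No verdict is reported.

**Thermometer:**
- I took the middle-sized one from the mat. Its nose pointed about +y and −x, not −y as the description says, so I followed the pictures.
- With the lid shut I held it level for just over 3 s. By calculation its nose was about 93 mm from the orange disc and aimed within about half a degree.
- I laid it lengthways in the middle of the mat, screen up, and let go. The wrist and top pictures afterwards show it centred on the mat.

**Lid:**
- I gripped the wooden handle and raised the lid in small steps. I put the red clip at about 0.597 rad.
- My readings of the final lid angle did not fully agree:

| Source | Lid angle (rad) |
|---|---|
| Wrist picture | 0.592 |
| Arm position | 0.610 (0.597 allowing for apparent slip on the bar) |
| Scene picture | 0.613 |

- The true angle is therefore within about 0.02 rad of the clip. In the wrist and scene pictures the pointer's end sits at the clip's tip.
- The arm stayed still over the last 0.8 s before I handed in, with the grip unchanged.
- The last top picture shows the jar, tumbler, bowl, bottle, mould and block where they were. The clip showed no sign of having moved.

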